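# Load jars into the water bath through its bolted hatch and lock it

## Task

Put every reagent jar that stands on the bench upright into the basket under the hatch of the water bath's cover: lift the bolt's handle out of its notch, draw the bolt fully back and slide the hatch fully open first. When all jars are in, slide the hatch fully shut, push the bolt fully home with its handle down in the front notch, and drop the locking pin from its stand through the eyelet behind the bolt's tail, down to its collar. Leave the other things on the bench alone.

Things in the scene. Friction and masses are not known exactly. Their poses are not given: they have to be found in the camera images.
- hatch_cover: Steel cover plate, 410 x 360 mm, fixed level on the rim of the blue water bath. Origin: centre of its underside, 239 mm above the worktop; plate's upper face 4 mm higher. x along the 410 mm side (about 44 degrees from world x), y along the 360 mm side, z up; the parts below share these axes. Opening in the plate: 150 mm along x, 160 mm along y, centred at x = 70, y = 30 mm.
- basket (a point): Centre of the floor of the basket that hangs under the opening; inside it measures 150 mm along the cover's x and 160 mm along its y, with upright walls up to the plate, and its floor is 42 mm below the plate's upper face. Standing jars (34 mm high) fit under the hatch. Axes as the cover's.
- hatch (a joint): Sliding hatch plate (170 x 180 x 5 mm) over the opening, in rails 8 mm high. 0 = shut, 0.16 m = fully open; it opens along the cover's -x. Friction about 2 N; it stays where it is left. A staple on its edge (38 mm above the plate) takes the bolt's tip and holds it shut while the bolt is home.
- hatch_knob (a point): Grip point of the round black knob on the hatch: 22 mm diameter head, reaching from 9 mm below to 8 mm above this point, which lies 34 mm above the cover's upper face and moves with the hatch.
- bolt (a joint): Steel barrel bolt: 12 mm rod, 110 mm long, along the cover's y, 18 mm above the plate's upper face. 0 = fully home (tip in the hatch's staple), 0.032 m = fully drawn, along the cover's -y. Friction about 1.5 N, no spring. It slides only with its handle lifted; the guard plate's notches are at 0 and 0.032 m.
- bolt_handle (a joint): Angle of the bolt's handle about the bolt's axis: 0 = down in a notch of the guard plate (the arm points to the cover's +x, 0.25 rad above level), up to 1.2 rad, almost upright. It clears the guard plate above 0.8 rad. It falls by its own weight when let go, into a notch if it is over one.
- bolt_knob (a point): Centre of the black knob at the end of the handle arm (8 mm rod): 17 mm diameter, 18 mm long along the cover's y, 45 mm from the bolt's axis. Moves with handle and bolt; lifted, it goes on an arc of 45 mm radius about the bolt's axis, up and towards the cover's -x. Pinched along the cover's y it can turn between the fingers.
- eyelet (a point): Centre of the eyelet at the top face of its lug: an upright 12 mm round hole in a 6 mm thick lug (34 x 24 mm), top 32 mm above the cover's upper face. It stands behind the bolt's tail: a drawn bolt fills the space under the hole, a bolt that is home leaves it free, 32 mm deep.
- pin_centre (a point): Locking pin, half-way up its 66 mm length, z upwards along it; upright in its stand at the start. From below: steel shaft 8.5 mm thick, 28 mm long, bevelled end; collar 18 mm wide, 4 mm thick; black grip 14 mm in diameter, 34 mm high (best gripped 15 to 33 mm above this point). 50 g.
- pin_tip (a point): Lower end of the locking pin's shaft, 33 mm below its centre; the collar's underside is 28 mm above the tip. With the collar on the lug the tip is 28 mm below the eyelet point.
- pin_stand: Fixed grey stand of the pin on the cover, 46 x 46 mm and 36 mm high, with a 12 mm hole 31 mm deep in its top; the origin is the centre of its underside. The pin starts in it, collar on the top face.
- jar_1_centre (a point): Squat reagent jar: brown glass, 44 mm diameter and 19 mm high, under a knurled white cap of 41 mm diameter, 15 mm high; 34 mm high in all. This is its centre, 17 mm above its base; z along the jar, upwards. 120 g. Absent in some starts (None).
- jar_2_centre (a point): A second jar just like the first. Absent in some starts (None). (The jars stand on the worktop between the bath and the wall, which stands upright along the line x + y = 0.85 m.)
- jar_3_centre (a point): A third jar just like the first. Absent in some starts (None).
- tape: Bystander: roll of paper tape lying on the bench, 62 mm diameter, 19 mm high; origin at the centre of its underside.
- dropper_a: Bystander: small dropper bottle, 25 mm diameter, 73 mm high; origin at its foot.
Mind the look-alikes: they are no part of the job. Leave any pink or turquoise look-alike of the part that bears jar_1_centre alone.

How it is judged:
By the outcome, as a careful person would: the job done as asked, in the order asked, and still so for the second after the job is handed in, with the robot touching nothing.
Of jar_1, jar_2, jar_3 only 2 to 3 are there at a start; the rules pass over those that are not, and their reading is None.
At some moment in a run one of jar_1, jar_2, jar_3 may be knocked a few centimetres aside while the robot is not near it.
It also fails if it takes over 192 s, if anything falls off the work surface, if the arm or the gripper's body presses on something with over 40 N, if the wrist force passes 120 N, or if a joint passes its speed limit or range.

## Robot

A 6-joint arm with a two-finger parallel gripper is mounted at the origin on the work surface; the furniture and walls round the work are solid. World frame = base frame: x ahead of the robot, y to its left, z up, the work surface at z = 0. Lengths are in mm, angles in rad, forces in N, time in s.
With the tool pointing down it reaches from about 300 to 775 mm from the base axis. Payload 14.6 kg.
Tool frame: the origin (TCP) lies at the centre of the arm's flange, where the gripper is bolted on; the fingertips stand 199 mm ahead of it and the grasp point (between the pads) lies 180 mm ahead of it; z points along the fingers, y is the line along which they close (so a half turn about z gives the same grasp; the last joint's range is limited). The gripper opens to 94 mm and grips with 3 to 60 N. Pads are 16 mm wide; open, the fingers measure 119 mm over their backs; the gripper's body (75 mm by 177 mm) begins 78 mm behind the grasp point.
Start: joints at [-1.216, 0.3, 1.521, -0, 1.321, -0.067], TCP at [225.164, -501.789, 404.646] pointing down, gripper open.
Joint ranges: [-3.03, 3.03], [-0.79, 2.21], [0.23, 2.52], [-1.04, 4.18], [0, 3.07], [-2.55, 2.55]. Speed limits (rad/s): [2.22, 2.22, 2.57, 3.14, 3.14, 3.14].

## Interface

Orientations are given as [roll, pitch, yaw] about the fixed x, y, z axes, in that order (R = Rz(yaw) Ry(pitch) Rx(roll)).
In Python, from cell import manip, optics, workorder gives the robot as it stands.
- The arm moves only by the tool step_arm, never from a script. Its argument "increments" is a list that holds one entry, the list of rows, each a list of 7 numbers: the turn, a rotation vector about the tool's x, y, z as a fraction of full scale, then the shift along the tool's x, y, z as a fraction of full scale, then the closure, from -1 (fully open) to 1 (shut). In form: [[[wx, wy, wz, tx, ty, tz, fingers], ...]]. A call has 1 to 5 rows; each row shifts and turns the commanded pose from where the row before left it, along the tool's axes as they then stand; what a row does not reach is not made up. Full scale, the value 1, is 40 mm for a shift and 45 degrees for a turn. A row lasts 1/10 s, in which the tool goes at most 50 mm and 8.59 degrees, less where a joint would pass 70% of its speed; a pose out of reach is approached as far as the arm can. A call with a number of a shift or a turn outside -1 to 1 is refused whole. A call with a gripper value outside its range is refused whole. The fingers move at their own pace and stop on an object; "newtons" is the grip in N (left out, the last holds). Time passes only in rows, so rows that do not move let the fingers close. It gives the time, the measured TCP pose, the force, the opening and the grip force at its end, in the units of the state.
- manip.read_state(): the state, without advancing time (a new reading comes with each control period).
- optics.camera(name): name is "scene" or "top" or "wrist"; returns a dict with "frame" (400x640x3 uint8, red, green, blue), "range_z" (400x640 float32, mm along the optical axis (not along the pixel's ray), 0 where there is no reading), "mtx" (3x3 intrinsics, pixels), "cam_to_world" (4x4, takes a point from camera to world coordinates). Camera axes: x right, y down, z forward; pixel columns grow to the right and rows downward; lengths in mm; the calibration is good to about 2 mm. A picture is of the moment at which its call begins.
- workorder.sign_off(): hands the job in; it is judged then, once.
The state is a dict: "clock": time; "joints": joint angles; "qd": joint speeds; "effort": joint torques, N m; "eef_pos": TCP position; "eef_rot": TCP orientation; "wrist_force": force on the tool from outside, world axes, zero at the start; "moment": the same for the moment, N m; "finger_gap": finger opening in mm; "finger_force": force on a finger pad.
Only numpy, scipy, OpenCV 4.12 (cv2) and the standard library are available. Lean on these libraries where they do the work, as an engineer would, in place of code of your own. Each camera call takes 0.05 s, during which the arm holds its last target. There are 200 camera calls.

## Working session

There is one attempt and no reset: what is moved stays moved. The work goes in short steps, Python scripts to look and compute and a tool call to move; the robot and the scene stay as the last step left them, time stands still between calls to the robot, and variables do not carry over. Pictures are saved under pics/ and viewed, at most 14 in all, crops included, and the job is handed in when it is done.

Besides the shell and the picture viewer there is one more tool, called after ">>>" by a JSON object that holds its "fn" and its "kwargs". step_arm: Moves the arm, as the interface text tells. Its arguments: {"type":"object","properties":{"increments":{"type":"array","items":{"type":"array","items":{"type":"array","items":{"type":"number"}}}},"newtons":{"type":"number"}},"required":["increments"]}

```bash
ls; mkdir -p pics; cat > h.py <<'E'
import numpy as np,cv2
from cell import manip,optics,workorder
def cam(n,save=None):
    c=optics.camera(n)
    if save: cv2.imwrite('pics/'+save,cv2.cvtColor(c['frame'],cv2.COLOR_RGB2BGR))
    np.savez('last_'+n+'.npz',**c)
    return c
def load(n): return np.load('last_'+n+'.npz')
def px(c,u,v,z=None,r=1):
    """world point of a pixel; z given: intersect ray with world plane z"""
    K=c['mtx'];T=c['cam_to_world']
    d=np.linalg.inv(K)@[u,v,1]
    if z is None:
        p=c['range_z'][int(v)-r:int(v)+r+1,int(u)-r:int(u)+r+1];p=p[p>0]
        return (T@np.r_[d*np.median(p),1])[:3]
    w=T[:3,:3]@d;o=T[:3,3]
    return o+w*(z-o[2])/w[2]
E
python3 - <<'E'
from h import *
cam('top','top1.png');cam('scene','scene1.png')
print(manip.read_state())
E
```

```text
pics
{'clock': 0.1, 'joints': array([-1.21558650e+00,  3.00409420e-01,  1.52151924e+00,  8.48632646e-06,
        1.32069635e+00, -6.66165027e-02]), 'qd': array([ 2.65718325e-04, -1.29541340e-03, -6.71701384e-04,  3.28917614e-04,
       -9.92427000e-04, -9.95140271e-05]), 'effort': array([ 1.46300295e-04, -5.32647407e+01, -3.53288949e+01,  7.08285207e-02,
        2.34139472e-02, -9.25436461e-05]), 'eef_pos': array([ 225.16419529, -501.76502553,  404.1462144 ]), 'eef_rot': array([-3.14056313e+00, -7.69232111e-05,  4.21824184e-01]), 'wrist_force': array([-0.26767589, -0.71339481, -0.36802666]), 'moment': array([0.05821379, 0.03649382, 0.00318796]), 'finger_force': 0.0, 'finger_gap': 94.0208440081559}
```

View pics/top1.png

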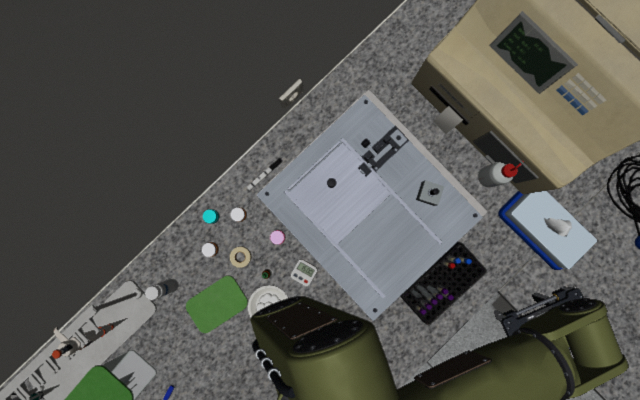

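View pics/scene1.png

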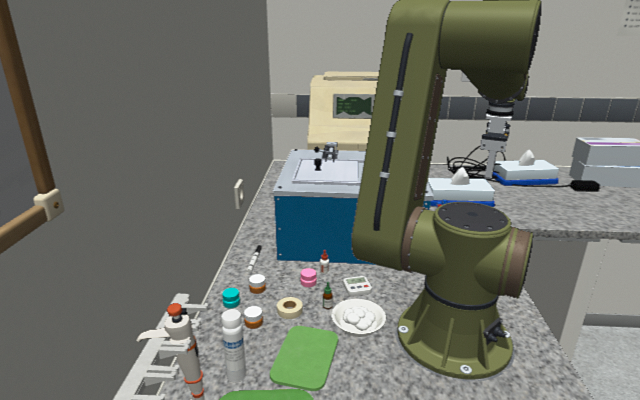

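The top view shows the cover centred at about (370,205), the hatch knob at (332,183), the bolt around (380,150) and the pin at (432,192). Candidates for jars are white caps at (237,214) and (208,250). Look-alikes are turquoise at (209,216), pink at (277,237) and the tape at (240,257).

```bash
python3 - <<'E'
from h import *
c=load('top');print(c['cam_to_world'].round(3),c['mtx'])
f=cv2.cvtColor(c['frame'],cv2.COLOR_RGB2BGR)
a=cv2.resize(f[90:290,250:490],None,fx=3.3,fy=3,interpolation=cv2.INTER_CUBIC)
a=cv2.resize(f[110:225,310:470],(800,575),interpolation=cv2.INTER_CUBIC)
b=cv2.resize(f[150:320,160:320],(560,595),interpolation=cv2.INTER_CUBIC)
cv2.imwrite('pics/c1.png',a);cv2.imwrite('pics/c2.png',b)
for n,u,v in [('jarA',237,214),('jarB',208,250),('turq',209,216),('pink',277,237),('knob',331,183),('pin',433,191),('plate',400,240)]: print(n,px(c,u,v).round(1))
for n,u,v in [('N',367,98),('E',483,211),('S',375,311),('W',266,194)]: print(n,px(c,u,v,z=243).round(1),px(c,u,v).round(1))
E
```

```text
[[ 1.800000e-02 -9.980000e-01  5.700000e-02  4.141670e+02]
 [-1.000000e+00 -1.700000e-02  2.100000e-02 -3.290400e+01]
 [-2.000000e-02 -5.800000e-02 -9.980000e-01  1.186972e+03]
 [ 0.000000e+00  0.000000e+00  0.000000e+00  1.000000e+00]] [[390.93264184   0.         317.28716769]
 [  0.         390.93264184 201.68377964]
 [  0.           0.           1.        ]]
jarA [439.8 228.5  33.8]
jarB [332.1 310.9  34.7]
turq [432.3 311.3  34.9]
pink [374.1 108.1  33.8]
knob [510.1 -45.  281.6]
pin [ 492.4 -271.7  314.7]
plate [ 379.7 -213.1  242. ]
N [ 724.8 -130.3  243. ] [ 725.  -130.4  242.4]
E [ 452.7 -410.5  243. ] [ 452.9 -413.   236.9]
S [ 210.7 -154.8  243. ] [ 210.8 -154.8  243.2]
W [484.9 111.8 243. ] [484.9 111.7 243.5]
```

View pics/c1.png

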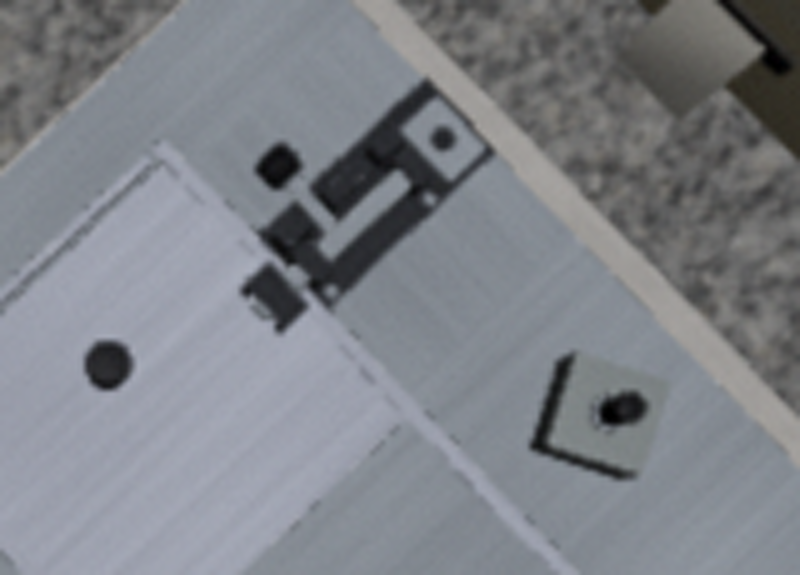

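View pics/c2.png

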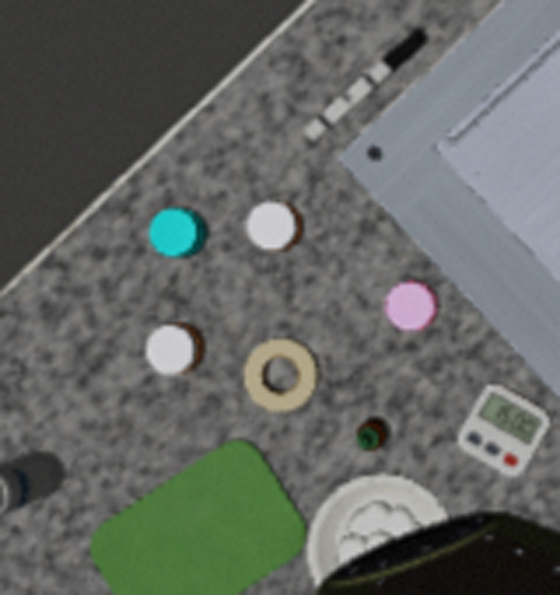

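Chosen: the white-capped jars at (237,214) and (208,250). The enlarged crops show the bolt knob at about (365.6,143), the eyelet at (398.6,137.6), the hatch knob at (331.4,183) and the pin at (435,192). The brown-sided, white-capped jars are distinct from the turquoise and pink ones. A third white jar isn't visible so far.

```bash
cat >> h.py <<'E'
def to(x,y,z,c=None):
    """grasp-point target -> tool-axis shift in full-scale units, with present orientation"""
    from scipy.spatial.transform import Rotation as R
    s=manip.read_state();Rm=R.from_euler('xyz',s['eef_rot']).as_matrix()
    g=s['eef_pos']+Rm[:,2]*180
    d=Rm.T@(np.array([x,y,z])-g)
    print('grasp',g.round(1),'rot',s['eef_rot'].round(4),'shift units',(d/40).round(3),'mm',d.round(1),'t',round(s['clock'],1),'F',s['wrist_force'].round(1),'gap',round(s['finger_gap'],1))
a=np.deg2rad(44.3);X=np.array([np.cos(a),np.sin(a),0]);Y=np.array([-np.sin(a),np.cos(a),0])
E
python3 - <<'E'
from h import *
c=load('top')
for n,u,v,z in [('bknob',365.6,143,272+8),('eye',398.6,137.6,275),('hknob',331.4,182.8,285),('pintop',435,191.5,317),('pinstand',433,192,279),('jA',237,214,34),('jB',208,250,34),('dropper',266,274,73)]:
    p=px(c,u,v,z=z); q=p-[468.3,-146,0];print(n,p.round(1),'cover',round(q@X,1),round(q@Y,1))
k=px(c,365.6,143,z=280); to(k[0],k[1],380)
E
```

```text
bknob [ 605.6 -124.4  280. ] cover 113.3 -80.4
eye [ 620.5 -202.1  275. ] cover 69.7 -146.5
hknob [510.3 -45.9 285. ] cover 100.0 42.3
pintop [ 491.1 -275.5  317. ] cover -74.1 -108.6
pinstand [ 493.3 -281.5  279. ] cover -76.8 -114.4
jA [439.8 228.4  34. ] cover 241.1 287.9
jB [332.1 311.1  34. ] cover 221.8 422.3
dropper [270.5 132.   73. ] cover 52.6 337.1
grasp [ 225.1 -501.6  224.1] rot [-3.1406e+00 -1.0000e-04  4.2180e-01] shift units [12.539 -4.713 -3.891] mm [ 501.6 -188.5 -155.6] t 0.1 F [-0.3 -0.7 -0.4] gap 94.0
```

>>> {"fn": "step_arm", "kwargs": {"increments": [[[0, 0, -0.15, 0, 0, 0, -1], [0, 0, -0.15, 0, 0, 0, -1], [0, 0, -0.149, 0, 0, 0, -1]]], "newtons": 20}}

```text
clock: 0.4
eef_pos: [225.2, -501.8, 404.3]
eef_rot: [-3.141, -0.0, 0.779]
wrist_force: [0.5, 0.2, -0.0]
finger_gap: 93.8
finger_force: 0.0
```

>>> {"fn": "step_arm", "kwargs": {"increments": [[[0, 0, 0, 0, 0, -0.97, -1], [0, 0, 0, 0, 0, -0.97, -1], [0, 0, 0, 0, 0, -0.97, -1], [0, 0, 0, 0, 0, -0.97, -1], [0, 0, 0, 0.9, 0, 0, -1]]]}}

```text
clock: 0.9
eef_pos: [249.4, -477.2, 564.2]
eef_rot: [3.136, 0.003, 0.771]
wrist_force: [1.1, -0.1, -0.5]
finger_gap: 94.2
finger_force: 0.0
```

>>> {"fn": "step_arm", "kwargs": {"increments": [[[0, 0, 0, 1, 0, 0, -1], [0, 0, 0, 1, 0, 0, -1], [0, 0, 0, 1, 0, 0, -1], [0, 0, 0, 1, 0, 0, -1], [0, 0, 0, 1, 0, 0, -1]]]}}

```text
clock: 1.4
eef_pos: [394.8, -335.5, 559.6]
eef_rot: [-3.141, -0.0, 0.774]
wrist_force: [-0.5, -0.9, 0.5]
finger_gap: 93.8
finger_force: 0.0
```

>>> {"fn": "step_arm", "kwargs": {"increments": [[[0, 0, 0, 1, 0, 0, -1], [0, 0, 0, 1, 0, 0, -1], [0, 0, 0, 1, 0, 0, -1], [0, 0, 0, 1, 0, 0, -1], [0, 0, 0, 1, 0, 0, -1]]]}}

```text
clock: 1.9
eef_pos: [537.9, -195.5, 559.6]
eef_rot: [-3.141, 0.0, 0.774]
wrist_force: [0.5, -0.5, -0.9]
finger_gap: 93.9
finger_force: 0.0
```

>>> {"fn": "step_arm", "kwargs": {"increments": [[[0, 0, 0, 1, 0, 0, -1], [0, 0, 0, 1, 0, 0, -1], [0, 0, 0, 0, 0, 0, -1], [0, 0, 0, 0, 0, 0, -1]]]}}

```text
clock: 2.3
eef_pos: [594.4, -140.6, 559.1]
eef_rot: [-3.141, 0.001, 0.776]
wrist_force: [-0.5, -0.3, 0.3]
finger_gap: 94.1
finger_force: 0.0
```

```bash
python3 - <<'E'
from h import *
c=cam('wrist','w1.png');cam('top')
print(c['cam_to_world'].round(3))
to(606,-124,380)
E
```

```text
[[ 7.00000e-01 -6.87000e-01 -1.93000e-01  6.48927e+02]
 [-7.14000e-01 -6.75000e-01 -1.88000e-01 -8.71020e+01]
 [-1.00000e-03  2.70000e-01 -9.63000e-01  5.39488e+02]
 [ 0.00000e+00  0.00000e+00  0.00000e+00  1.00000e+00]]
grasp [ 593.5 -141.7  379.9] rot [-3.1415e+00  2.0000e-04  7.7370e-01] shift units [ 0.532 -0.097 -0.003] mm [21.3 -3.9 -0.1] t 2.4 F [-0.3 -0.2 -0.3] gap 93.7
```

View pics/w1.png

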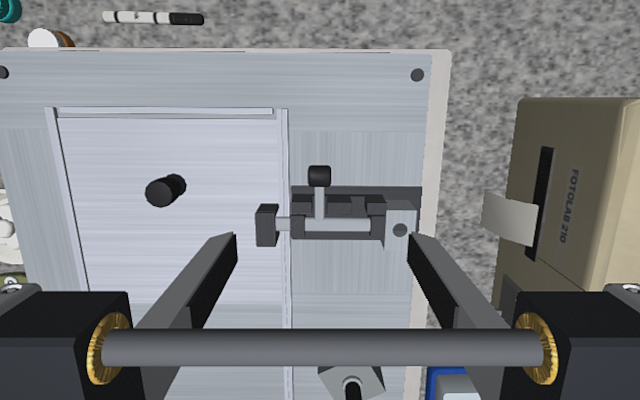

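The wrist view shows the bolt knob at (319,176), its rod on row ~223, the eyelet at (400,230), the hatch knob at (168,190) and the staple at (267,225).

```bash
python3 - <<'E'
from h import *
c=load('wrist')
def ang(p,q):d=q-p;return np.degrees(np.arctan2(d[1],d[0])).round(2)
f=lambda u,v,z:px(c,u,v,z=z)
print('top edge',ang(f(440,50,243),f(30,49,243)),'rail',ang(f(291,330,251),f(286,110,251)),'notchbar',ang(f(380,235,275),f(300,235,275)))
for n,u,v,z in [('bknob',319,176,277),('eye',400,230,275),('hknobtop',159,192,285),('boltrod',350,223,267),('scrN',417,75,243),('rodtail',370,223,267)]:
    p=f(u,v,z);q=px(c,u,v);print(n,p.round(1),'depth',q.round(1))
E
```

```text
top edge 134.31 rail 44.21 notchbar 134.48
bknob [ 607.  -124.8  277. ] depth [ 607.5 -124.3  280.4]
eye [ 620.5 -202.3  275. ] depth [ 617.3 -215.3  245.1]
hknobtop [515.6 -46.7 285. ] depth [513.4 -46.  280.8]
boltrod [ 595.  -171.9  267. ] depth [ 594.8 -172.2  266.2]
scrN [ 715.1 -128.   243. ] depth [ 714.4 -127.5  246.3]
rodtail [ 606.5 -183.7  267. ] depth [ 606.7 -183.1  268.5]
```

```bash
python3 - <<'E'
from h import *
to(606.5,-124.5,280)
E
```

```text
grasp [ 593.5 -141.7  379.9] rot [-3.1415e+00  2.0000e-04  7.7370e-01] shift units [ 0.533 -0.08   2.497] mm [21.3 -3.2 99.9] t 2.4 F [-0.3 -0.2 -0.3] gap 93.7
```

>>> {"fn": "step_arm", "kwargs": {"increments": [[[0, 0, 0, 0.53, -0.08, -0.1, -1], [0, 0, 0, 0, 0, 0.7, -0.5], [0, 0, 0, 0, 0, 0.7, -0.5], [0, 0, 0, 0, 0, 0.7, -0.5], [0, 0, 0, 0, 0, 0.5, -0.5]]]}}

```text
clock: 2.9
eef_pos: [606.1, -125.0, 458.3]
eef_rot: [-3.141, 0.001, 0.773]
wrist_force: [0.5, -0.4, 0.6]
finger_gap: 71.4
finger_force: 0.0
```

```bash
python3 - <<'E'
from h import *
cam('wrist','w2.png')
to(606.5,-124.5,280)
E
```

```text
grasp [ 605.3 -124.8  275.3] rot [-3.1373e+00  2.6000e-03  7.7280e-01] shift units [ 0.025  0.016 -0.117] mm [ 1.   0.6 -4.7] t 3.0 F [-0.5 -0.1 -3.4] gap 70.8
```

View pics/w2.png

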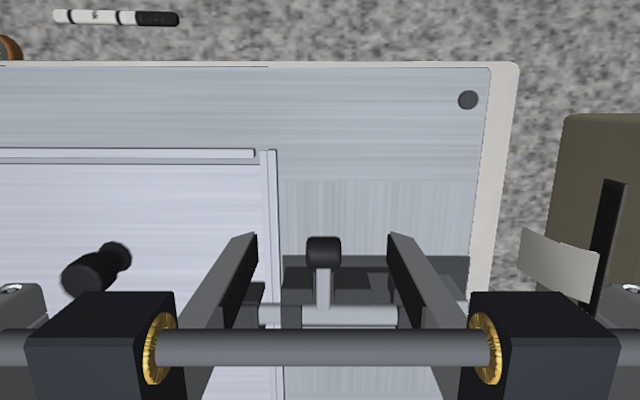

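The knob at (323,252) is centred between the two fingers. Closing now, after settling.

>>> {"fn": "step_arm", "kwargs": {"increments": [[[0, 0, 0, 0, 0, 0, -0.5], [0, 0, 0, 0, 0, 0, 1], [0, 0, 0, 0, 0, 0, 1], [0, 0, 0, 0, 0, 0, 1], [0, 0, 0, 0, 0, 0, 1]]]}}

```text
clock: 3.45
eef_pos: [606.9, -123.8, 460.4]
eef_rot: [3.141, -0.0, 0.774]
wrist_force: [0.1, -0.0, 0.2]
finger_gap: 41.8
finger_force: 0.0
```

>>> {"fn": "step_arm", "kwargs": {"increments": [[[0, 0, 0, 0, 0, 0, 1], [0, 0, 0, 0, 0, 0, 1], [0, 0, 0, 0, 0, 0, 1]]]}}

```text
clock: 3.75
eef_pos: [607.0, -123.9, 459.9]
eef_rot: [3.141, -0.0, 0.774]
wrist_force: [11.7, -8.0, -0.6]
finger_gap: 17.9
finger_force: 7.2
```

```bash
python3 - <<'E'
from h import *
to(606.5,-124.5,280)
E
```

```text
grasp [ 607.1 -123.9  279.9] rot [ 3.1411e+00 -1.0000e-04  7.7450e-01] shift units [-0.02   0.001 -0.003] mm [-0.8  0.  -0.1] t 3.8 F [11.7 -8.  -0.6] gap 17.9
```

>>> {"fn": "step_arm", "kwargs": {"increments": [[[0, 0, 0, -0.1, 0, -0.26, 1], [0, 0, 0, -0.165, 0, -0.23, 1], [0, 0, 0, -0.215, 0, -0.18, 1], [0, 0, 0, -0.25, 0, -0.12, 1], [0, 0, 0, 0, 0, 0, 1]]]}}

```text
clock: 4.25
eef_pos: [585.6, -144.9, 492.0]
eef_rot: [3.14, -0.0, 0.773]
wrist_force: [2.3, -2.9, 0.7]
finger_gap: 17.6
finger_force: 20.0
```

>>> {"fn": "step_arm", "kwargs": {"increments": [[[0, 0, 0, 0, 0, 0, 1], [0, 0, 0, 0, 0, 0, 1]]]}}

```text
clock: 4.45
eef_pos: [586.2, -144.3, 491.7]
eef_rot: [3.14, 0.0, 0.774]
wrist_force: [1.7, -5.7, 2.5]
finger_gap: 17.7
finger_force: 20.0
```

>>> {"fn": "step_arm", "kwargs": {"increments": [[[0, 0, 0, 0, 0.2, 0, 1], [0, 0, 0, 0, 0.2, 0, 1], [0, 0, 0, 0, 0.2, 0, 1], [0, 0, 0, 0, 0.15, 0, 1], [0, 0, 0, 0, 0.08, 0, 1]]]}}

```text
clock: 4.95
eef_pos: [609.8, -168.1, 491.5]
eef_rot: [-3.139, -0.0, 0.775]
wrist_force: [-14.3, 16.2, 7.2]
finger_gap: 17.8
finger_force: 20.0
```

>>> {"fn": "step_arm", "kwargs": {"increments": [[[0, 0, 0, 0, 0, 0, 1], [0, 0, 0, 0, 0, 0, 1]]]}}

```text
clock: 5.15
eef_pos: [609.7, -167.7, 491.4]
eef_rot: [-3.14, -0.0, 0.775]
wrist_force: [-5.5, 5.4, 4.8]
finger_gap: 17.6
finger_force: 20.0
```

```bash
python3 - <<'E'
from h import *
print((np.array([586.2,-144.3,0])-32*Y).round(1)); to(*(np.array([586.2,-144.3,311.7])-32*Y))
E
```

```text
[ 608.5 -167.2    0. ]
grasp [ 609.4 -167.4  311.4] rot [-3.1395e+00 -4.0000e-04  7.7510e-01] shift units [-0.012 -0.019 -0.008] mm [-0.5 -0.8 -0.3] t 5.2 F [-5.5  5.4  4.8] gap 17.6
```

>>> {"fn": "step_arm", "kwargs": {"increments": [[[0, 0, 0, 0.25, -0.02, 0.12, 1], [0, 0, 0, 0.215, 0, 0.18, 1], [0, 0, 0, 0.165, 0, 0.23, 1], [0, 0, 0, 0.1, 0, 0.24, 1], [0, 0, 0, 0, 0, 0, 1]]]}}

```text
clock: 5.65
eef_pos: [630.1, -146.6, 459.7]
eef_rot: [3.141, -0.001, 0.775]
wrist_force: [3.9, 0.8, -3.4]
finger_gap: 17.9
finger_force: 20.0
```

>>> {"fn": "step_arm", "kwargs": {"increments": [[[0, 0, 0, 0, 0, 0, 1], [0, 0, 0, 0, 0, 0, -0.5], [0, 0, 0, 0, 0, 0, -0.5], [0, 0, 0, 0, 0, 0, -0.5], [0, 0, 0, 0, 0, -0.5, -0.5]]]}}

```text
clock: 6.15
eef_pos: [629.7, -147.2, 478.2]
eef_rot: [-3.137, 0.002, 0.774]
wrist_force: [0.2, 0.4, -0.5]
finger_gap: 46.2
finger_force: 0.0
```

>>> {"fn": "step_arm", "kwargs": {"increments": [[[0, 0, 0, 0, 0, -1, -0.5], [0, 0, 0, -0.7, 0, -0.9, -0.5], [0, 0, 0, 0, 0, 0, -0.5], [0, 0, 0, 0, 0, 0, -0.5]]]}}

```text
clock: 6.55
eef_pos: [609.2, -166.9, 557.1]
eef_rot: [3.14, -0.0, 0.774]
wrist_force: [-0.0, 0.1, -1.3]
finger_gap: 70.7
finger_force: 0.0
```

```bash
python3 - <<'E'
from h import *
c=cam('wrist','w3.png')
to(514,-46,276)
E
```

```text
grasp [ 609.5 -166.6  375.8] rot [-3.1406e+00  4.0000e-04  7.7400e-01] shift units [ 0.402 -3.822  2.499] mm [  16.1 -152.9   99.9] t 6.6 F [ 0.  -0.1 -1.2] gap 70.6
```

View pics/w3.png

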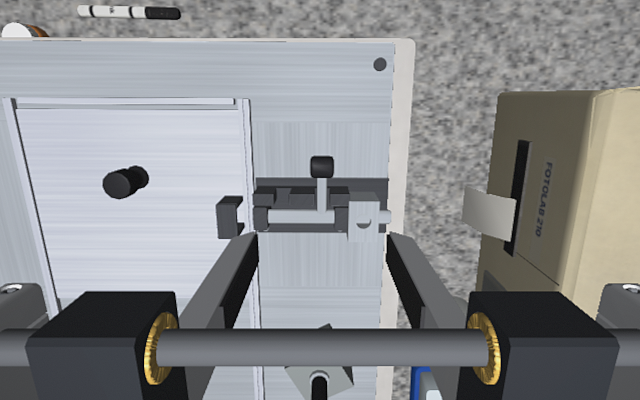

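The bolt is drawn: tip clear of the staple at (230,218), handle down in the rear notch at (321,167), tail under the eyelet. The hatch knob head is at (118,185).

```bash
python3 - <<'E'
from h import *
c=load('wrist')
p=px(c,118,185,z=285);print(p.round(1),px(c,118,185).round(1))
to(p[0],p[1],276)
E
```

```text
[515.5 -48.5 285. ] [512.7 -47.2 280.3]
grasp [ 609.5 -166.6  375.8] rot [-3.1406e+00  4.0000e-04  7.7400e-01] shift units [ 0.386 -3.752  2.498] mm [  15.4 -150.1   99.9] t 6.6 F [ 0.  -0.1 -1.2] gap 70.6
```

>>> {"fn": "step_arm", "kwargs": {"increments": [[[0, 0, 0, 0.39, -0.9, 0, -0.5], [0, 0, 0, 0, -1, 0, -0.5], [0, 0, 0, 0, -1, 0.4, -0.5], [0, 0, 0, 0, -0.88, 0.5, -0.5], [0, 0, 0, 0, 0, 0, -0.5]]]}}

```text
clock: 7.1
eef_pos: [513.1, -45.0, 517.0]
eef_rot: [-3.136, 0.004, 0.777]
wrist_force: [-0.1, 0.1, 1.0]
finger_gap: 70.5
finger_force: 0.0
```

```bash
python3 - <<'E'
from h import *
c=cam('wrist','w4.png')
to(514,-47,277)
E
```

```text
grasp [513.7 -46.1 338.9] rot [-3.1389e+00  2.0000e-03  7.7660e-01] shift units [-0.008  0.024  1.548] mm [-0.3  1.  61.9] t 7.2 F [0.6 0.  0.4] gap 70.0
```

View pics/w4.png

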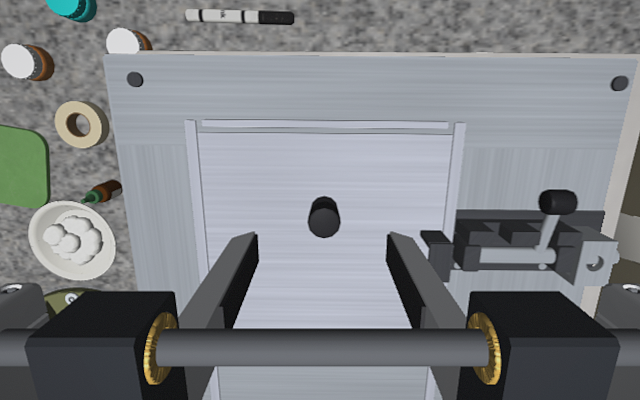

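The hatch knob at (324,217) is centred between the fingers. I'll go down and grip.

>>> {"fn": "step_arm", "kwargs": {"increments": [[[0, 0, 0, 0, 0, 0.6, -0.5], [0, 0, 0, 0, 0, 0.6, -0.5], [0, 0, 0, 0, 0, 0.34, -0.5], [0, 0, 0, 0, 0, 0, 0.5], [0, 0, 0, 0, 0, 0, 1]]], "newtons": 30}}

```text
clock: 7.65
eef_pos: [515.4, -47.8, 459.7]
eef_rot: [3.141, -0.0, 0.774]
wrist_force: [-1.8, 0.5, 0.3]
finger_gap: 57.6
finger_force: 0.0
```

>>> {"fn": "step_arm", "kwargs": {"increments": [[[0, 0, 0, 0, 0, 0, 1], [0, 0, 0, 0, 0, 0, 1], [0, 0, 0, 0, 0, 0, 1], [0, 0, 0, 0, 0, 0, 1], [0, 0, 0, 0, 0, 0, 1]]]}}

```text
clock: 8.15
eef_pos: [514.0, -46.1, 459.2]
eef_rot: [-3.133, 0.001, 0.776]
wrist_force: [-21.2, 17.2, 8.4]
finger_gap: 20.9
finger_force: 30.0
```

```bash
python3 - <<'E'
from h import *
to(514,-47,277)
E
```

```text
grasp [512.8 -45.1 279.2] rot [-3.1332e+00  8.0000e-04  7.7580e-01] shift units [-0.011  0.055  0.055] mm [-0.4  2.2  2.2] t 8.2 F [-21.2  17.2   8.4] gap 20.9
```

>>> {"fn": "step_arm", "kwargs": {"increments": [[[0, 0, 0, -0.1, -0.05, 0, 1], [0, 0, 0, -0.6, 0, 0, 1], [0, 0, 0, -0.7, 0, 0, 1], [0, 0, 0, -0.7, 0, 0, 1], [0, 0, 0, -0.7, 0, 0, 1]]]}}

```text
clock: 8.65
eef_pos: [432.3, -124.0, 459.2]
eef_rot: [-3.137, -0.001, 0.776]
wrist_force: [-7.3, 11.2, 7.2]
finger_gap: 21.1
finger_force: 30.0
```

>>> {"fn": "step_arm", "kwargs": {"increments": [[[0, 0, 0, -0.7, 0, 0, 1], [0, 0, 0, -0.35, 0, 0, 1], [0, 0, 0, -0.15, 0, 0, 1], [0, 0, 0, 0, 0, 0, 1], [0, 0, 0, 0, 0, 0, 1]]]}}

```text
clock: 9.15
eef_pos: [398.4, -157.2, 459.2]
eef_rot: [-3.136, -0.0, 0.775]
wrist_force: [-16.0, 14.5, 10.2]
finger_gap: 21.1
finger_force: 30.0
```

```bash
python3 - <<'E'
from h import *
p=np.array([513.4,-45.6,277])-160*X;print(p); to(*p)
E
```

```text
[ 398.88916261 -157.34644567  277.        ]
grasp [ 397.7 -156.5  279.2] rot [-3.136  -0.      0.7746] shift units [0.007 0.037 0.056] mm [0.3 1.5 2.2] t 9.2 F [-16.   14.5  10.2] gap 21.1
```

>>> {"fn": "step_arm", "kwargs": {"increments": [[[0, 0, 0, -0.08, -0.05, 0, 1], [0, 0, 0, 0, 0, 0, 1], [0, 0, 0, 0, 0, 0, 1]]]}}

```text
clock: 9.45
eef_pos: [396.1, -157.8, 459.3]
eef_rot: [3.142, -0.005, 0.776]
wrist_force: [13.0, 15.3, -2.3]
finger_gap: 20.8
finger_force: 30.0
```

>>> {"fn": "step_arm", "kwargs": {"increments": [[[0, 0, 0, 0, 0, 0, -1], [0, 0, 0, 0, 0, 0, -1], [0, 0, 0, 0, 0, -0.7, -1], [0, 0, 0, 0, 0, -1, -1], [0, 0, 0, 0, 0, -0.8, -1]]]}}

```text
clock: 9.95
eef_pos: [395.2, -158.8, 561.1]
eef_rot: [3.141, 0.0, 0.774]
wrist_force: [0.2, -0.3, 0.9]
finger_gap: 57.4
finger_force: 0.0
```

```bash
python3 - <<'E'
from h import *
cam('top','top2.png'); cam('wrist')
to(439.8,228.4,120)
E
```

```text
grasp [ 396.  -159.3  383. ] rot [ 3.1354e+00 -1.8000e-03  7.7410e-01] shift units [ 7.547 -6.206  6.549] mm [ 301.9 -248.2  262. ] t 10.1 F [-0.9  0.6 -1. ] gap 65.8
```

View pics/top2.png

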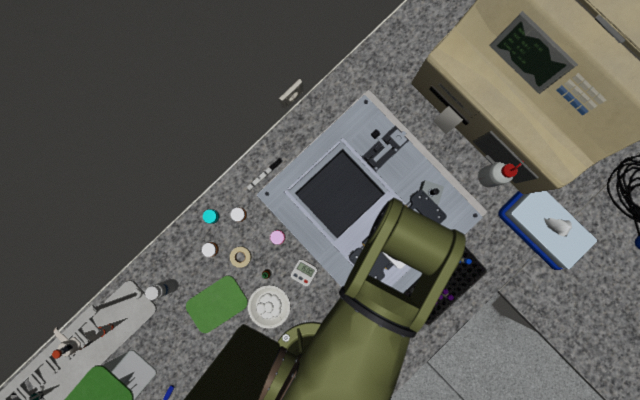

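The hatch is fully open, with the dark basket at (340,193). Both jars are still at (237,214) and (208,250), and there is no third white jar.

>>> {"fn": "step_arm", "kwargs": {"increments": [[[0, 0, 0, 0.84, -0.69, 0, -1], [0, 0, 0, 0.84, -0.69, 0, -1], [0, 0, 0, 0.84, -0.69, 0, -1], [0, 0, 0, 0.84, -0.69, 0, -1], [0, 0, 0, 0.84, -0.69, 0, -1]]]}}

```text
clock: 10.55
eef_pos: [418.9, 58.9, 558.5]
eef_rot: [-3.142, 0.001, 0.774]
wrist_force: [0.4, -1.0, 0.7]
finger_gap: 94.2
finger_force: 0.0
```

>>> {"fn": "step_arm", "kwargs": {"increments": [[[0, 0, 0, 0.84, -0.69, 0, -1], [0, 0, 0, 0.84, -0.69, 0, -1], [0, 0, 0, 0.84, -0.69, 0, -1], [0, 0, 0, 0.84, -0.69, 0, -1], [0, 0, 0, 0, 0, 1, -1]]]}}

```text
clock: 11.05
eef_pos: [437.9, 233.7, 521.1]
eef_rot: [3.14, -0.006, 0.778]
wrist_force: [0.8, 0.3, -0.2]
finger_gap: 94.1
finger_force: 0.0
```

>>> {"fn": "step_arm", "kwargs": {"increments": [[[0, 0, 0, 0, 0, 1, -1], [0, 0, 0, 0, 0, 1, -1], [0, 0, 0, 0, 0, 1, -1], [0, 0, 0, 0, 0, 0, -1], [0, 0, 0, 0, 0, 0, -1]]]}}

```text
clock: 11.55
eef_pos: [438.2, 230.1, 399.8]
eef_rot: [-3.142, 0.0, 0.774]
wrist_force: [-1.4, -0.4, 0.3]
finger_gap: 93.8
finger_force: 0.0
```

```bash
python3 - <<'E'
from h import *
cam('wrist','w5.png')
to(439.8,228.4,22)
E
```

```text
grasp [438.6 230.3 220.8] rot [ 3.1408e+00 -1.8000e-03  7.7430e-01] shift units [-0.021  0.052  4.971] mm [ -0.9   2.1 198.8] t 11.6 F [0.2 0.  0.5] gap 93.9
```

View pics/w5.png

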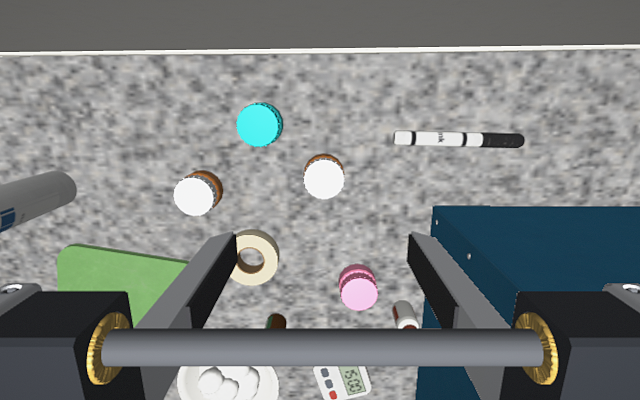

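Jar A's cap is at (324,180) and jar B's at (195,196). Turquoise is at (259,124) and pink at (358,291).

```bash
python3 - <<'E'
from h import *
c=load('wrist')
print(px(c,324,180,z=34).round(1),px(c,195,196,z=34).round(1))
p=px(c,324,180,z=34);to(p[0],p[1],24)
E
```

```text
[438.3 227.3  34. ] [334.2 309.8  34. ]
grasp [438.6 230.3 220.8] rot [ 3.1408e+00 -1.8000e-03  7.7430e-01] shift units [-0.067  0.046  4.921] mm [ -2.7   1.8 196.8] t 11.6 F [0.2 0.  0.5] gap 93.9
```

>>> {"fn": "step_arm", "kwargs": {"increments": [[[0, 0, 0, -0.05, 0.05, 1, -0.5], [0, 0, 0, 0, 0, 1, -0.5], [0, 0, 0, 0, 0, 1, -0.5], [0, 0, 0, 0, 0, 1, -0.5], [0, 0, 0, 0, 0, 0.6, -0.5]]]}}

```text
clock: 12.1
eef_pos: [438.4, 227.5, 214.5]
eef_rot: [3.141, -0.001, 0.774]
wrist_force: [0.2, 0.5, 0.4]
finger_gap: 70.7
finger_force: 0.0
```

>>> {"fn": "step_arm", "kwargs": {"increments": [[[0, 0, 0, 0, 0, 0.3, -0.5], [0, 0, 0, 0, 0, 0, -0.5]]]}}

```text
clock: 12.3
eef_pos: [438.5, 227.5, 203.4]
eef_rot: [3.141, -0.0, 0.774]
wrist_force: [0.2, 0.0, 0.3]
finger_gap: 70.6
finger_force: 0.0
```

```bash
python3 - <<'E'
from h import *
to(438.8,227.5,24)
E
```

```text
grasp [438.5 227.6  23.4] rot [ 3.1415e+00 -2.0000e-04  7.7440e-01] shift units [ 0.004  0.006 -0.015] mm [ 0.2  0.2 -0.6] t 12.3 F [0.2 0.  0.3] gap 70.6
```

>>> {"fn": "step_arm", "kwargs": {"increments": [[[0, 0, 0, 0, 0, 0, 1], [0, 0, 0, 0, 0, 0, 1], [0, 0, 0, 0, 0, 0, 1], [0, 0, 0, 0, 0, 0, 1], [0, 0, 0, 0, 0, 0, 1]]], "newtons": 20}}

```text
clock: 12.8
eef_pos: [438.1, 227.5, 203.8]
eef_rot: [3.141, -0.001, 0.775]
wrist_force: [-0.8, -1.1, 6.9]
finger_gap: 43.5
finger_force: 20.0
```

```bash
python3 - <<'E'
from h import *
C=np.array([468.3,-146,0]);
# centre of cover from eyelet/corner fits; opening centre
O=C+70*X+30*Y;print('open centre',O.round(1))
to(438.8,227.5,24)
c=load('wrist')
t=np.load('last_top.npz')
f=t['frame'].astype(int).sum(2);z=t['range_z']
# basket floor depth pixels
K=t['mtx'];T=t['cam_to_world'];v,u=np.mgrid[0:400,0:640]
P=np.stack([(u-K[0,2])/K[0,0]*z,(v-K[1,2])/K[1,1]*z,z],-1)@T[:3,:3].T+T[:3,3]
m=(abs(P[...,2]-201)<12)&(abs(u-340)<60)&(abs(v-193)<60)
q=P[m][:,:3]-C;print(m.sum(),np.percentile(q@X,[1,50,99]),np.percentile(q@Y,[1,50,99]),np.median(P[m][:,2]))
E
```

```text
open centre [497.4 -75.6   0. ]
grasp [438.4 227.5  23.8] rot [ 3.1411e+00 -1.2000e-03  7.7450e-01] shift units [ 0.007  0.008 -0.004] mm [ 0.3  0.3 -0.2] t 12.8 F [-0.8 -1.1  6.9] gap 43.5
3831 [ -2.50330568  71.56189882 146.43653019] [-39.2168919   39.71413804 119.10433617] 200.192431977066
```

>>> {"fn": "step_arm", "kwargs": {"increments": [[[0, 0, 0, 0, 0, -0.6, 1], [0, 0, 0, 0, 0, -1, 1], [0, 0, 0, 0, 0, -1, 1], [0, 0, 0, 0, 0, -1, 1], [0, 0, 0, 0, 0, -1, 1]]]}}

```text
clock: 13.3
eef_pos: [437.6, 227.2, 388.8]
eef_rot: [-3.142, 0.0, 0.774]
wrist_force: [1.0, 0.8, -1.2]
finger_gap: 43.3
finger_force: 20.0
```

>>> {"fn": "step_arm", "kwargs": {"increments": [[[0, 0, 0, 0, 0, -1, 1], [0, 0, 0, 0, 0, -1, 1], [0, 0, 0, 0, 0, -1, 1], [0, 0, 0, 0, 0, -0.8, 1], [0, 0, 0, -0.413, 0.775, 0, 1]]]}}

```text
clock: 13.8
eef_pos: [446.7, 194.9, 543.4]
eef_rot: [3.139, -0.006, 0.778]
wrist_force: [0.5, 0.2, -2.4]
finger_gap: 43.1
finger_force: 20.0
```

>>> {"fn": "step_arm", "kwargs": {"increments": [[[0, 0, 0, -0.413, 0.775, 0, 1], [0, 0, 0, -0.413, 0.775, 0, 1], [0, 0, 0, -0.413, 0.775, 0, 1], [0, 0, 0, -0.413, 0.775, 0, 1], [0, 0, 0, -0.413, 0.775, 0, 1]]]}}

```text
clock: 14.3
eef_pos: [497.2, 23.6, 539.1]
eef_rot: [-3.142, 0.0, 0.774]
wrist_force: [0.1, 0.5, -1.4]
finger_gap: 43.2
finger_force: 20.0
```

>>> {"fn": "step_arm", "kwargs": {"increments": [[[0, 0, 0, -0.413, 0.775, 0, 1], [0, 0, 0, -0.413, 0.775, 0, 1], [0, 0, 0, 0, 0, 0, 1], [0, 0, 0, 0, 0, 0, 1]]]}}

```text
clock: 14.7
eef_pos: [516.9, -42.7, 538.8]
eef_rot: [-3.141, 0.0, 0.773]
wrist_force: [-0.5, -0.0, -0.7]
finger_gap: 42.9
finger_force: 20.0
```

```bash
python3 - <<'E'
from h import *
cam('wrist','w6.png')
to(517,-42.5,226)
E
```

```text
grasp [516.7 -42.  359. ] rot [-3.1411e+00  1.0000e-04  7.7430e-01] shift units [-0.004  0.016  3.324] mm [ -0.2   0.6 133. ] t 14.8 F [-0.1 -0.6 -1.2] gap 43.3
```

View pics/w6.png

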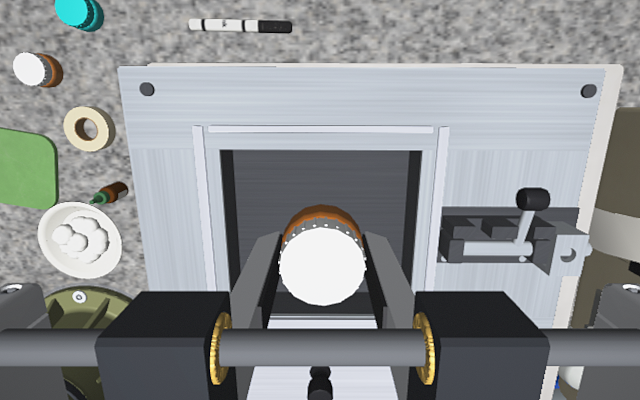

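The jar is held at (322,265) over the basket opening, whose columns run 220–420, so it is centred laterally.

```bash
python3 - <<'E'
from h import *
c=load('wrist');g=np.array([516.7,-42,0])
for u,v,z in [(321,150,243),(321,318,248),(221,151,243),(421,151,243)]:
    d=px(c,u,v,z=z)-g;print((d@X).round(1),(d@Y).round(1))
E
```

```text
37.7 0.2
-110.5 0.3
36.9 78.9
37.0 -78.4
```

>>> {"fn": "step_arm", "kwargs": {"increments": [[[0, 0, 0, 0, 0, 0.8, 1], [0, 0, 0, 0, 0, 0.9, 1], [0, 0, 0, 0, 0, 0.9, 1], [0, 0, 0, 0, 0, 0.5, 1], [0, 0, 0, 0, 0, 0.15, 1]]]}}

```text
clock: 15.25
eef_pos: [516.6, -41.2, 407.2]
eef_rot: [-3.139, 0.002, 0.776]
wrist_force: [-0.7, -0.5, -0.6]
finger_gap: 43.4
finger_force: 20.0
```

>>> {"fn": "step_arm", "kwargs": {"increments": [[[0, 0, 0, 0, 0, 0, 1], [0, 0, 0, 0, 0, 0.03, 1], [0, 0, 0, 0, 0, 0.02, 1], [0, 0, 0, 0, 0, 0, 1]]]}}

```text
clock: 15.65
eef_pos: [516.9, -42.3, 407.7]
eef_rot: [3.141, -0.001, 0.775]
wrist_force: [-0.6, -0.1, -1.2]
finger_gap: 43.2
finger_force: 20.0
```

```bash
python3 - <<'E'
from h import *
to(517,-42.5,226)
E
```

```text
grasp [517.1 -42.3 227.7] rot [ 3.1407e+00 -7.0000e-04  7.7450e-01] shift units [-0.006  0.002  0.044] mm [-0.2  0.1  1.7] t 15.7 F [-0.6 -0.1 -1.2] gap 43.2
```

>>> {"fn": "step_arm", "kwargs": {"increments": [[[0, 0, 0, 0, 0, 0.04, 1], [0, 0, 0, 0, 0, 0, 1], [0, 0, 0, 0, 0, 0, -0.4], [0, 0, 0, 0, 0, 0, -0.4], [0, 0, 0, 0, 0, 0, -0.4]]]}}

```text
clock: 16.15
eef_pos: [516.9, -42.4, 405.6]
eef_rot: [3.141, -0.0, 0.774]
wrist_force: [0.4, 0.2, 0.1]
finger_gap: 63.6
finger_force: 0.0
```

>>> {"fn": "step_arm", "kwargs": {"increments": [[[0, 0, 0, 0, 0, -0.4, -0.4], [0, 0, 0, 0, 0, -1, -0.4], [0, 0, 0, 0, 0, -1, -0.4], [0, 0, 0, 0, 0, -1, -0.4], [0, 0, 0, 0.288, -0.95, 0, -0.5]]]}}

```text
clock: 16.65
eef_pos: [498.8, -8.6, 546.2]
eef_rot: [3.136, -0.005, 0.771]
wrist_force: [0.3, 0.1, -1.1]
finger_gap: 69.3
finger_force: 0.0
```

>>> {"fn": "step_arm", "kwargs": {"increments": [[[0, 0, 0, 0.288, -0.95, 0, -0.5], [0, 0, 0, 0.288, -0.95, 0, -0.5], [0, 0, 0, 0.288, -0.95, 0, -0.5], [0, 0, 0, 0.288, -0.95, 0, -0.5], [0, 0, 0, 0.288, -0.95, 0, -0.5]]]}}

```text
clock: 17.15
eef_pos: [405.8, 170.1, 541.7]
eef_rot: [3.141, -0.001, 0.774]
wrist_force: [1.0, 1.1, -0.1]
finger_gap: 70.4
finger_force: 0.0
```

>>> {"fn": "step_arm", "kwargs": {"increments": [[[0, 0, 0, 0.288, -0.95, 0, -0.5], [0, 0, 0, 0.288, -0.95, 0, -0.5], [0, 0, 0, 0.288, -0.95, 0, -0.5], [0, 0, 0, 0.288, -0.95, 0, -0.5], [0, 0, 0, 0, 0, 1, -0.5]]]}}

```text
clock: 17.65
eef_pos: [331.6, 312.6, 504.7]
eef_rot: [3.141, -0.008, 0.779]
wrist_force: [1.6, -0.3, -1.0]
finger_gap: 70.3
finger_force: 0.0
```

>>> {"fn": "step_arm", "kwargs": {"increments": [[[0, 0, 0, 0, 0, 1, -0.5], [0, 0, 0, 0, 0, 1, -0.5], [0, 0, 0, 0, 0, 1, -0.5], [0, 0, 0, 0, 0, 0, -0.5], [0, 0, 0, 0, 0, 0, -0.5]]]}}

```text
clock: 18.15
eef_pos: [333.8, 310.0, 382.7]
eef_rot: [3.142, -0.0, 0.774]
wrist_force: [0.3, -0.7, 0.7]
finger_gap: 70.6
finger_force: 0.0
```

```bash
python3 - <<'E'
from h import *
cam('wrist','w7.png');cam('top','top3.png')
a=cv2.imread('pics/w7.png')[:,:];b=cv2.imread('pics/top3.png')[90:290,160:480]
cv2.imwrite('pics/m7.png',np.vstack([cv2.resize(a,(480,300)),cv2.resize(b,(480,300))]))
to(333,310.5,24)
E
```

```text
grasp [334.3 310.5 203.7] rot [ 3.1413 -0.0033  0.7744] shift units [-0.037 -0.025  4.493] mm [ -1.5  -1.  179.7] t 18.2 F [-0.6 -0.9  0.2] gap 70.5
```

View pics/m7.png

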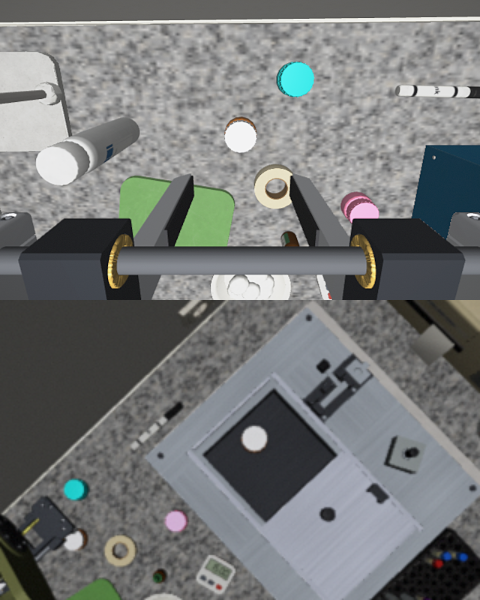

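Jar 1 stands in the basket at (253,438) in the lower panel. Jar B is at about (320,181) in the full wrist frame. The tall bottle is to its left, so I check its clearance.

```bash
python3 - <<'E'
from h import *
c=load('wrist');g=np.array([334.3,310.5,0])
p=px(c,320,181,z=34);print(p.round(1))
q=px(c,83,220);print('bottle top',q.round(1),(q-g)@X,(q-g)@Y)
to(p[0],p[1],24)
E
```

```text
[333.4 312.2  34. ]
bottle top [228.  421.  149.8] 1.1160551399419008 153.30765611008366
grasp [334.3 310.5 203.7] rot [ 3.1413 -0.0033  0.7744] shift units [-1.000e-03 -4.800e-02  4.493e+00] mm [ -0.   -1.9 179.7] t 18.2 F [-0.6 -0.9  0.2] gap 70.5
```

>>> {"fn": "step_arm", "kwargs": {"increments": [[[0, 0, 0, -0.02, -0.03, 1, -0.5], [0, 0, 0, 0, 0, 1, -0.5], [0, 0, 0, 0, 0, 1, -0.5], [0, 0, 0, 0, 0, 0.9, -0.5], [0, 0, 0, 0, 0, 0.57, -0.5]]]}}

```text
clock: 18.75
eef_pos: [332.5, 310.4, 202.1]
eef_rot: [3.142, -0.001, 0.774]
wrist_force: [-0.2, 0.6, 0.3]
finger_gap: 70.8
finger_force: 0.0
```

>>> {"fn": "step_arm", "kwargs": {"increments": [[[0, 0, 0, 0, 0, 0, -0.5], [0, 0, 0, 0, 0, 0, 1], [0, 0, 0, 0, 0, 0, 1], [0, 0, 0, 0, 0, 0, 1], [0, 0, 0, 0, 0, 0, 1]]]}}

```text
clock: 19.25
eef_pos: [332.3, 310.3, 203.7]
eef_rot: [3.141, -0.002, 0.774]
wrist_force: [-1.0, -0.8, 7.4]
finger_gap: 43.1
finger_force: 20.0
```

>>> {"fn": "step_arm", "kwargs": {"increments": [[[0, 0, 0, 0, 0, 0, 1], [0, 0, 0, 0, 0, 0, 1]]]}}

```text
clock: 19.45
eef_pos: [332.4, 310.4, 203.7]
eef_rot: [3.141, -0.002, 0.775]
wrist_force: [-1.2, -1.5, 8.0]
finger_gap: 43.2
finger_force: 20.0
```

```bash
python3 - <<'E'
from h import *
p=np.array([517,-42.4,0])-70*X;print(p)
to(p[0],p[1],24)
E
```

```text
[466.90150864 -91.28906998   0.        ]
grasp [332.6 310.6  23.7] rot [ 3.1414e+00 -1.8000e-03  7.7450e-01] shift units [-4.627  9.529 -0.014] mm [-185.1  381.2   -0.5] t 19.4 F [-1.2 -1.5  8. ] gap 43.2
```

>>> {"fn": "step_arm", "kwargs": {"increments": [[[0, 0, 0, 0, 0, -0.6, 1], [0, 0, 0, 0, 0, -1, 1], [0, 0, 0, 0, 0, -1, 1], [0, 0, 0, 0, 0, -1, 1], [0, 0, 0, 0, 0, -1, 1]]]}}

```text
clock: 19.95
eef_pos: [331.7, 309.8, 388.7]
eef_rot: [3.142, -0.0, 0.774]
wrist_force: [1.9, 0.5, -1.1]
finger_gap: 43.2
finger_force: 20.0
```

>>> {"fn": "step_arm", "kwargs": {"increments": [[[0, 0, 0, 0, 0, -1, 1], [0, 0, 0, 0, 0, -1, 1], [0, 0, 0, 0, 0, -1, 1], [0, 0, 0, 0, 0, -0.8, 1], [0, 0, 0, -0.463, 0.953, 0, 1]]]}}

```text
clock: 20.45
eef_pos: [344.4, 271.2, 542.6]
eef_rot: [3.141, -0.006, 0.779]
wrist_force: [0.3, -0.3, -1.4]
finger_gap: 43.3
finger_force: 20.0
```

>>> {"fn": "step_arm", "kwargs": {"increments": [[[0, 0, 0, -0.463, 0.953, 0, 1], [0, 0, 0, -0.463, 0.953, 0, 1], [0, 0, 0, -0.463, 0.953, 0, 1], [0, 0, 0, -0.463, 0.953, 0, 1], [0, 0, 0, -0.463, 0.953, 0, 1]]]}}

```text
clock: 20.95
eef_pos: [412.4, 67.2, 539.0]
eef_rot: [3.141, -0.0, 0.775]
wrist_force: [0.2, 0.1, -2.3]
finger_gap: 43.0
finger_force: 20.0
```

>>> {"fn": "step_arm", "kwargs": {"increments": [[[0, 0, 0, -0.463, 0.953, 0, 1], [0, 0, 0, -0.463, 0.953, 0, 1], [0, 0, 0, -0.463, 0.953, 0, 1], [0, 0, 0, -0.463, 0.953, 0, 1], [0, 0, 0, 0, 0, 0, 1]]]}}

```text
clock: 21.45
eef_pos: [466.9, -95.3, 538.0]
eef_rot: [-3.141, 0.001, 0.77]
wrist_force: [-0.4, 0.5, -2.3]
finger_gap: 43.3
finger_force: 20.0
```

>>> {"fn": "step_arm", "kwargs": {"increments": [[[0, 0, 0, 0, 0, 0, 1], [0, 0, 0, 0, 0, 0, 1]]]}}

```text
clock: 21.65
eef_pos: [466.0, -91.1, 538.9]
eef_rot: [3.142, -0.0, 0.775]
wrist_force: [-0.7, 1.6, -0.9]
finger_gap: 43.3
finger_force: 20.0
```

```bash
python3 - <<'E'
from h import *
cam('wrist','w8.png')
cv2.imwrite('pics/c8.png',cv2.resize(cv2.imread('pics/w8.png'),(480,300)))
to(466.9,-91.3,225.5)
E
```

```text
grasp [466.1 -90.9 358.9] rot [ 3.1413e+00 -3.0000e-04  7.7560e-01] shift units [0.007 0.02  3.336] mm [  0.3   0.8 133.4] t 21.7 F [-0.  -0.9 -0.8] gap 43.2
```

View pics/c8.png

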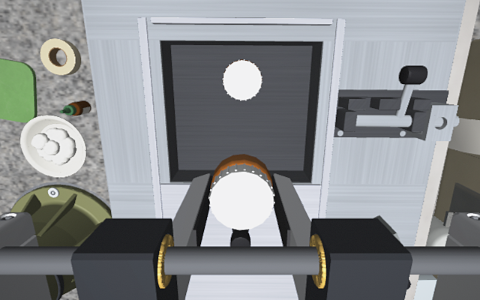

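Jar 1 stands at (242,80) in the basket. The held jar at (241,200) is lined up over the basket's near half.

>>> {"fn": "step_arm", "kwargs": {"increments": [[[0, 0, 0, 0, 0.01, 0.8, 1], [0, 0, 0, 0, 0, 0.9, 1], [0, 0, 0, 0, 0, 0.9, 1], [0, 0, 0, 0, 0, 0.5, 1], [0, 0, 0, 0, 0, 0.17, 1]]]}}

```text
clock: 22.2
eef_pos: [466.3, -91.2, 406.3]
eef_rot: [-3.139, 0.001, 0.776]
wrist_force: [-0.9, -0.3, -0.9]
finger_gap: 43.3
finger_force: 20.0
```

>>> {"fn": "step_arm", "kwargs": {"increments": [[[0, 0, 0, 0, 0, 0.05, 1], [0, 0, 0, 0, 0, 0.02, 1], [0, 0, 0, 0, 0, 0, 1], [0, 0, 0, 0, 0, 0, 1]]]}}

```text
clock: 22.6
eef_pos: [466.6, -92.1, 405.9]
eef_rot: [3.14, -0.001, 0.774]
wrist_force: [1.4, 0.2, -1.8]
finger_gap: 43.4
finger_force: 20.0
```

>>> {"fn": "step_arm", "kwargs": {"increments": [[[0, 0, 0, 0, 0, 0, -0.4], [0, 0, 0, 0, 0, 0, -0.4], [0, 0, 0, 0, 0, 0, -0.4], [0, 0, 0, 0, 0, -0.4, -0.4], [0, 0, 0, 0, 0, -1, -0.4]]]}}

```text
clock: 23.1
eef_pos: [466.6, -92.2, 459.3]
eef_rot: [-3.137, 0.003, 0.774]
wrist_force: [0.7, -0.4, 0.4]
finger_gap: 65.8
finger_force: 0.0
```

>>> {"fn": "step_arm", "kwargs": {"increments": [[[0, 0, 0, 0, 0, -1, -0.4], [0, 0, 0, 0, 0, -1, -0.4], [0, 0, 0, -0.85, 0, 0, -0.4], [0, 0, 0, -0.85, 0, 0, -0.4], [0, 0, 0, -0.8, 0, 0, -0.4]]]}}

```text
clock: 23.6
eef_pos: [394.1, -162.7, 541.2]
eef_rot: [3.141, -0.0, 0.775]
wrist_force: [0.4, -0.4, 0.9]
finger_gap: 65.8
finger_force: 0.0
```

>>> {"fn": "step_arm", "kwargs": {"increments": [[[0, 0, 0, 0, 0, 0, -0.4], [0, 0, 0, 0, 0, 0, -0.4]]]}}

```text
clock: 23.8
eef_pos: [394.9, -162.2, 541.3]
eef_rot: [3.141, -0.0, 0.773]
wrist_force: [-0.2, 0.8, 0.1]
finger_gap: 66.3
finger_force: 0.0
```

```bash
python3 - <<'E'
from h import *
cam('wrist','w9.png');cam('top','top4.png')
a=cv2.imread('pics/w9.png');b=cv2.imread('pics/top4.png')[90:290,160:480]
cv2.imwrite('pics/m9.png',np.vstack([cv2.resize(a,(480,300)),cv2.resize(b,(480,300))]))
to(398,-157.5,277)
E
```

```text
grasp [ 395.5 -161.7  361. ] rot [-3.1415e+00 -1.0000e-04  7.7480e-01] shift units [ 0.117 -0.031  2.101] mm [ 4.7 -1.2 84. ] t 23.9 F [-0.  -0.6  0.5] gap 65.3
```

View pics/m9.png

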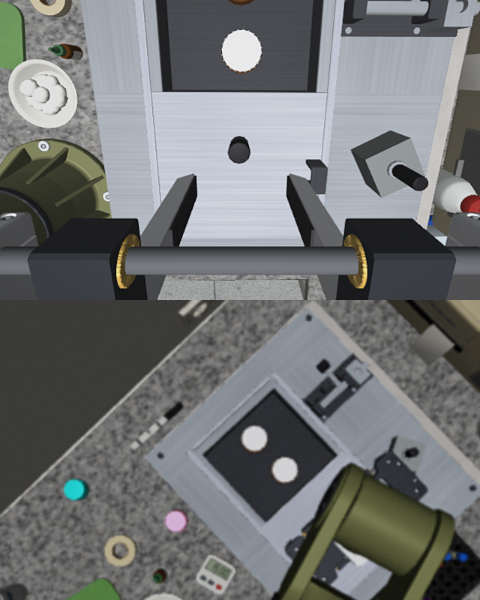

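Both jars stand in the basket, at (254,438) and (285,470) in the top view, and no white jar is left on the bench. Now I shut the hatch by its knob at (239,150). That was my last allowed picture, so from here I check numerically.

>>> {"fn": "step_arm", "kwargs": {"increments": [[[0, 0, 0, 0.11, -0.05, 0.6, -0.4], [0, 0, 0, 0, 0, 0.8, -0.4], [0, 0, 0, 0, 0, 0.65, -0.4], [0, 0, 0, 0, 0, 0, -0.4], [0, 0, 0, 0, 0, 0, 1]]], "newtons": 30}}

```text
clock: 24.4
eef_pos: [397.4, -157.2, 459.8]
eef_rot: [-3.142, -0.0, 0.775]
wrist_force: [-0.3, -0.0, 0.9]
finger_gap: 61.1
finger_force: 0.0
```

>>> {"fn": "step_arm", "kwargs": {"increments": [[[0, 0, 0, 0, 0, 0, 1], [0, 0, 0, 0, 0, 0, 1], [0, 0, 0, 0, 0, 0, 1], [0, 0, 0, 0, 0, 0, 1], [0, 0, 0, 0, 0, 0, 1]]]}}

```text
clock: 24.9
eef_pos: [396.7, -157.5, 459.2]
eef_rot: [-3.141, -0.0, 0.774]
wrist_force: [-13.4, 14.7, 7.3]
finger_gap: 21.1
finger_force: 20.8
```

```bash
python3 - <<'E'
from h import *
p=np.array([398,-157.5,277])+160*X
to(*p)
E
```

```text
grasp [ 396.7 -157.4  279.2] rot [-3.141e+00 -1.000e-04  7.744e-01] shift units [4.022 0.03  0.055] mm [160.9   1.2   2.2] t 24.9 F [-13.4  14.7   7.3] gap 21.1
```

>>> {"fn": "step_arm", "kwargs": {"increments": [[[0, 0, 0, 0.2, -0.03, 0, 1], [0, 0, 0, 0.6, 0, 0, 1], [0, 0, 0, 0.7, 0, 0, 1], [0, 0, 0, 0.7, 0, 0, 1], [0, 0, 0, 0.7, 0, 0, 1]]]}}

```text
clock: 25.4
eef_pos: [480.0, -75.4, 459.3]
eef_rot: [3.138, 0.0, 0.773]
wrist_force: [9.9, -14.8, -1.7]
finger_gap: 21.0
finger_force: 30.0
```

>>> {"fn": "step_arm", "kwargs": {"increments": [[[0, 0, 0, 0.6, 0, 0, 1], [0, 0, 0, 0.35, 0, 0, 1], [0, 0, 0, 0.15, 0, 0, 1], [0, 0, 0, 0.05, 0, 0, 1], [0, 0, 0, 0, 0, 0, 1]]]}}

```text
clock: 25.9
eef_pos: [511.9, -44.7, 459.2]
eef_rot: [3.138, 0.004, 0.773]
wrist_force: [-3.4, -18.6, 1.4]
finger_gap: 21.2
finger_force: 30.0
```

>>> {"fn": "step_arm", "kwargs": {"increments": [[[0, 0, 0, 0.03, 0, 0, 1], [0, 0, 0, 0, 0, 0, 1], [0, 0, 0, 0, 0, 0, 1]]]}}

```text
clock: 26.2
eef_pos: [512.3, -44.5, 459.2]
eef_rot: [3.139, 0.006, 0.772]
wrist_force: [-9.4, -23.1, 3.4]
finger_gap: 21.0
finger_force: 30.0
```

```bash
python3 - <<'E'
from h import *
to(513.4,-45.6,277)
E
```

```text
grasp [511.8 -45.6 279.2] rot [3.1389 0.0059 0.7719] shift units [0.028 0.028 0.056] mm [1.1 1.1 2.2] t 26.2 F [ -9.4 -23.1   3.4] gap 21.0
```

>>> {"fn": "step_arm", "kwargs": {"increments": [[[0, 0, 0, 0, 0, 0, -0.5], [0, 0, 0, 0, 0, 0, -0.5], [0, 0, 0, 0, 0, 0, -0.5], [0, 0, 0, 0, 0, -1, -0.5], [0, 0, 0, 0, 0, -1, -0.5]]], "newtons": 20}}

```text
clock: 26.7
eef_pos: [512.7, -42.3, 539.6]
eef_rot: [-3.14, 0.001, 0.775]
wrist_force: [-0.2, -0.4, 0.2]
finger_gap: 57.4
finger_force: 0.0
```

>>> {"fn": "step_arm", "kwargs": {"increments": [[[0, 0, 0, 0.1, 0.9, 0, -0.5], [0, 0, 0, 0.1, 1, 0, -0.5], [0, 0, 0, 0.1, 1, 0, -0.5], [0, 0, 0, 0, 0.93, 0, -0.5], [0, 0, 0, 0, 0, 0, -0.5]]]}}

```text
clock: 27.2
eef_pos: [630.7, -146.3, 536.0]
eef_rot: [-3.138, 0.002, 0.773]
wrist_force: [0.2, 0.4, -1.6]
finger_gap: 70.7
finger_force: 0.0
```

>>> {"fn": "step_arm", "kwargs": {"increments": [[[0, 0, 0, 0, 0, 0, -0.5], [0, 0, 0, 0, 0, 0, -0.5]]]}}

```text
clock: 27.4
eef_pos: [628.0, -142.8, 539.5]
eef_rot: [3.141, -0.0, 0.775]
wrist_force: [-0.7, 0.7, 0.2]
finger_gap: 70.3
finger_force: 0.0
```

```bash
cat >> h.py <<'E'
def cloud(c):
    K=c['mtx'];T=c['cam_to_world'];z=c['range_z'];v,u=np.mgrid[0:400,0:640]
    P=np.stack([(u-K[0,2])/K[0,0]*z,(v-K[1,2])/K[1,1]*z,z],-1)@T[:3,:3].T+T[:3,3]
    return P,z>0
def blob(c,p,r,z0,z1,dark=None):
    """points within r (horizontal) of p and in height band: extents along X,Y about p"""
    P,m=cloud(c);d=P-np.array([p[0],p[1],0]);s=c['frame'].astype(int).max(2)
    m=m&(np.hypot(d[...,0],d[...,1])<r)&(P[...,2]>z0)&(P[...,2]<z1)
    if dark: m&=s<dark
    if not m.any(): return print('none')
    q=d[m];print(m.sum(),'X',np.percentile(q@X,[2,50,98]).round(1),'Y',np.percentile(q@Y,[2,50,98]).round(1),'Z',np.percentile(q[:,2],[2,50,98]).round(1))
E
python3 - <<'E'
from h import *
c=cam('wrist')
to(629.3,-146.8,280)
blob(c,(629.3,-146.8),20,262,300,60)
blob(c,(513.4,-45.6),18,265,300,60)
E
```

```text
grasp [ 628.  -142.8  359.9] rot [ 3.1408e+00 -6.0000e-04  7.7540e-01] shift units [-0.048  0.093  1.997] mm [-1.9  3.7 79.9] t 27.4 F [-0.   0.3 -0.2] gap 70.7
374 X [-8.3  2.6  7.1] Y [-8.7 -0.7  7.9] Z [273.7 278.3 281. ]
868 X [-10.4  -0.1   8.7] Y [-9.5 -2.4  8.8] Z [266.6 280.2 281.9]
```

>>> {"fn": "step_arm", "kwargs": {"increments": [[[0, 0, 0, -0.04, 0.09, 0.6, -0.5], [0, 0, 0, 0, 0, 0.8, -0.5], [0, 0, 0, 0, 0, 0.6, -0.5], [0, 0, 0, 0, 0, 0, -0.5], [0, 0, 0, 0, 0, 0, 1]]]}}

```text
clock: 27.95
eef_pos: [629.5, -146.8, 460.8]
eef_rot: [3.14, -0.001, 0.775]
wrist_force: [-0.2, 0.7, 0.3]
finger_gap: 65.9
finger_force: 0.0
```

>>> {"fn": "step_arm", "kwargs": {"increments": [[[0, 0, 0, 0, 0, 0, 1], [0, 0, 0, 0, 0, 0, 1], [0, 0, 0, 0, 0, 0, 1], [0, 0, 0, 0, 0, 0, 1], [0, 0, 0, 0, 0, 0, 1]]]}}

```text
clock: 28.45
eef_pos: [629.8, -147.4, 459.2]
eef_rot: [3.141, -0.0, 0.774]
wrist_force: [-0.7, -0.6, 0.8]
finger_gap: 26.3
finger_force: 0.0
```

```bash
python3 - <<'E'
from h import *
to(629.3,-146.8,280)
E
```

```text
grasp [ 629.8 -147.4  279.2] rot [ 3.1414e+00 -1.0000e-04  7.7450e-01] shift units [ 0.002 -0.019 -0.02 ] mm [ 0.1 -0.8 -0.8] t 28.4 F [-0.7 -0.6  0.8] gap 26.3
```

>>> {"fn": "step_arm", "kwargs": {"increments": [[[0, 0, 0, 0, 0, 0, 1], [0, 0, 0, 0, 0, 0, 1], [0, 0, 0, 0, 0, 0, 1]]]}}

```text
clock: 28.75
eef_pos: [629.7, -147.3, 459.1]
eef_rot: [-3.141, 0.0, 0.774]
wrist_force: [-0.1, 0.5, 0.1]
finger_gap: 17.4
finger_force: 20.0
```

>>> {"fn": "step_arm", "kwargs": {"increments": [[[0, 0, 0, -0.1, 0, -0.26, 1], [0, 0, 0, -0.165, 0, -0.23, 1], [0, 0, 0, -0.215, 0, -0.18, 1], [0, 0, 0, -0.25, 0, -0.12, 1], [0, 0, 0, 0, 0, 0, 1]]]}}

```text
clock: 29.25
eef_pos: [607.8, -168.7, 492.0]
eef_rot: [3.141, -0.001, 0.774]
wrist_force: [-3.8, 4.1, 3.0]
finger_gap: 17.7
finger_force: 20.0
```

>>> {"fn": "step_arm", "kwargs": {"increments": [[[0, 0, 0, 0, 0, 0, 1], [0, 0, 0, 0, 0, 0, 1]]]}}

```text
clock: 29.45
eef_pos: [608.3, -168.1, 491.7]
eef_rot: [3.141, 0.0, 0.774]
wrist_force: [-4.8, 2.5, 3.9]
finger_gap: 17.6
finger_force: 20.0
```

Push home (tool −y by 33 mm, in small steps).

>>> {"fn": "step_arm", "kwargs": {"increments": [[[0, 0, 0, 0, -0.2, 0, 1], [0, 0, 0, 0, -0.2, 0, 1], [0, 0, 0, 0, -0.2, 0, 1], [0, 0, 0, 0, -0.15, 0, 1], [0, 0, 0, 0, -0.07, 0, 1]]]}}

```text
clock: 29.95
eef_pos: [585.4, -144.2, 491.7]
eef_rot: [3.139, -0.001, 0.774]
wrist_force: [11.4, -11.8, 4.4]
finger_gap: 17.6
finger_force: 20.0
```

>>> {"fn": "step_arm", "kwargs": {"increments": [[[0, 0, 0, 0, 0, 0, 1], [0, 0, 0, 0, 0, 0, 1]]]}}

```text
clock: 30.15
eef_pos: [585.7, -144.5, 491.6]
eef_rot: [3.139, -0.001, 0.774]
wrist_force: [2.4, -3.0, 5.0]
finger_gap: 17.9
finger_force: 20.0
```

```bash
python3 - <<'E'
from h import *
to(586.2,-144.8,311.7)
E
```

```text
grasp [ 586.1 -144.7  311.6] rot [ 3.139e+00 -8.000e-04  7.742e-01] shift units [-0.001  0.003 -0.003] mm [-0.   0.1 -0.1] t 30.1 F [ 2.4 -3.   5. ] gap 17.9
```

>>> {"fn": "step_arm", "kwargs": {"increments": [[[0, 0, 0, 0.25, 0, 0.12, 1], [0, 0, 0, 0.215, 0, 0.18, 1], [0, 0, 0, 0.165, 0, 0.23, 1], [0, 0, 0, 0.1, 0, 0.24, 1], [0, 0, 0, 0, 0, 0, 1]]]}}

```text
clock: 30.65
eef_pos: [607.5, -123.5, 459.1]
eef_rot: [3.14, -0.0, 0.775]
wrist_force: [7.6, -4.1, -2.7]
finger_gap: 17.8
finger_force: 20.0
```

>>> {"fn": "step_arm", "kwargs": {"increments": [[[0, 0, 0, 0, 0, 0, 1], [0, 0, 0, 0, 0, 0, -0.5], [0, 0, 0, 0, 0, 0, -0.5], [0, 0, 0, 0, 0, 0, -0.5], [0, 0, 0, 0, 0, -0.6, -0.5]]]}}

```text
clock: 31.15
eef_pos: [607.1, -123.8, 480.7]
eef_rot: [-3.136, 0.003, 0.775]
wrist_force: [-0.0, 0.2, 0.9]
finger_gap: 46.4
finger_force: 0.0
```

>>> {"fn": "step_arm", "kwargs": {"increments": [[[0, 0, 0, -0.5, 0, -1, -0.5], [0, 0, 0, -1, 0, -0.9, -0.5], [0, 0, 0, -0.8, 0, 0, -0.5], [0, 0, 0, 0, 0, 0, -0.5], [0, 0, 0, 0, 0, 0, -0.5]]]}}

```text
clock: 31.65
eef_pos: [543.0, -186.3, 557.1]
eef_rot: [-3.141, -0.0, 0.774]
wrist_force: [0.2, 0.3, -0.7]
finger_gap: 70.6
finger_force: 0.0
```

```bash
python3 - <<'E'
from h import *
c=cam('wrist')
to(491.5,-277,320)
blob(c,(607,-124),20,262,300,60)
blob(c,(491.5,-278),25,290,330,70)
blob(c,(491.5,-278),40,270,285)
f=c['frame'];P,m=cloud(c)
e=np.array([620.5,-202.2,275])
def proj(p):
    q=np.linalg.inv(c['cam_to_world'])@np.r_[p,1];q=c['mtx']@q[:3]/q[2];return q[:2]
u,v=proj(e).round().astype(int);print(u,v)
g=f[max(v-14,0):v+15,u-18:u+19].max(2);print(g[::2,::2])
E
```

```text
grasp [ 543.3 -185.9  376.8] rot [-3.1406e+00  1.0000e-04  7.7450e-01] shift units [-2.519  0.724  1.419] mm [-100.8   29.    56.8] t 31.7 F [ 1.5  0.  -0.6] gap 70.4
504 X [-8.5 -1.9  6.3] Y [-9.  -1.2  7.8] Z [274.8 279.  281.3]
126 X [2.2 6.  7.3] Y [-6.1  0.6  6.1] Z [290.3 294.8 301. ]
2093 X [-9.   9.2 28.5] Y [-26.3   0.6  27.1] Z [271.2 278.7 283. ]
410 144
[[ 64  86 198 190 190 188 195 190 189 194 191 189 194 194 195 191 193 200
  100]
 [ 87  92 197 190 189 189 194 190 191 194 191 189 193 193 195 191 194 201
   82]
 [ 84  91 197 190 191 189 195 191 192 198 192 190 194 194 194 189 195 201
   71]
 [ 85 116 196 190 190 188 195 192 173 144 168 201 196 195 194 189 195 203
   70]
 [ 85 136 195 190 190 192 186 104  74  78  74  82 190 198 193 190 196 182
   71]
 [ 81 141 195 191 191 199  82  76  80  80  79  78  78 207 193 189 197 183
   68]
 [ 85 140 195 191 191 155  80  86  84  86  85  85  75 176 195 190 197 168
   75]
 [ 82 169 192 191 193 126  80  81  82  80  81  83  78 176 194 191 198 151
   74]
 [ 81 167 193 191 193 137  80  84  83  82  82  82  78 188 194 192 199 143
   74]
 [ 78 174 193 192 191 166  74  84  85  84  83  88 111 203 194 191 200 141
   70]
 [ 79 172 194 192 190 200 153  70  78  78  89 118 198 199 194 194 201 120
   66]
 [ 75 181 194 193 190 195 197 190 160 146 188 196 194 198 194 193 202 121
   66]
 [ 73 180 194 193 191 196 192 196 197 198 191 198 196 198 193 196 203 101
   96]
 [ 76 191 194 193 191 197 193 196 195 195 191 197 196 197 193 196 204  86
   76]
 [ 75 190 194 194 191 197 193 195 196 194 192 198 196 197 195 197 205  74
   80]]
```

>>> {"fn": "step_arm", "kwargs": {"increments": [[[0, 0, 0, -0.9, 0.18, 0, -0.5], [0, 0, 0, -0.9, 0.18, 0, -0.5], [0, 0, 0, -0.9, 0.19, 0, -0.5], [0, 0, 0, -0.9, 0.19, 0, -0.5], [0, 0, 0, 0, 0, 0, -0.5]]]}}

```text
clock: 32.2
eef_pos: [460.0, -310.3, 556.4]
eef_rot: [-3.14, 0.001, 0.772]
wrist_force: [1.1, 0.4, -1.1]
finger_gap: 70.7
finger_force: 0.0
```

>>> {"fn": "step_arm", "kwargs": {"increments": [[[0, 0, 0, 0, 0, 0, -0.5], [0, 0, 0, 0, 0, 0, -0.5]]]}}

```text
clock: 32.4
eef_pos: [461.8, -307.3, 556.9]
eef_rot: [-3.141, -0.0, 0.776]
wrist_force: [0.6, -0.3, 0.8]
finger_gap: 70.6
finger_force: 0.0
```

```bash
python3 - <<'E'
from h import *
c=cam('wrist','w10.png')
to(491.7,-277.8,326)
p=(491.7,-277.8)
blob(c,p,25,288,330,70); blob(c,p,25,311,330,70); blob(c,p,45,272,284); blob(c,(620.5,-202.2),25,270,280)
P,m=cloud(c);d=P-np.array([*p,0]);m&=(np.hypot(d[...,0],d[...,1])<25)&(P[...,2]>284);ys,xs=np.nonzero(m);print('px',xs.min(),xs.max(),ys.min(),ys.max())
# top disk: topmost points
m2=m&(P[...,2]>P[...,2][m].max()-6);q=P[m2];print(q.mean(0),q.max(0),q.min(0),m2.sum())
E
```

```text
grasp [ 461.7 -307.1  377. ] rot [-3.141e+00 -1.000e-04  7.762e-01] shift units [1.047 0.003 1.275] mm [41.9  0.1 51. ] t 32.5 F [ 0.1  0.1 -0.4] gap 70.2
271 X [-6.4  0.9  6.3] Y [-6.3 -1.3  5.7] Z [293.  316.2 318.1]
208 X [-6.4 -1.6  6.2] Y [-6.3 -1.9  5.7] Z [312.7 316.5 318.2]
3455 X [-25.7   2.3  25.2] Y [-25.6  -0.   25.6] Z [277.4 278.9 282.5]
none
px 233 412 138 365
[ 479.09237199 -290.16765362  472.11978694] [ 494.48737159 -274.46013899  475.08748639] [ 466.71703267 -302.77562178  469.08872145] 5451
```

```bash
python3 - <<'E'
from h import *
c=load('top')
for n in ['top','wrist']:
  P,m=cloud(load(n))
  for nm,p in [('pin',(491.9,-278)),('eye',(620.5,-202.2))]:
    d=P-np.array([*p,0]);a,b=d@X,d@Y
    k=m&(abs(a)<55)&(b<-25)&(b>-115)
    if n=='wrist': k&=np.mgrid[0:400,0:640][0]<220
    q=P[...,2][k];print(n,nm,k.sum(),np.percentile(q,[50,99,100]) if k.any() else '')
    for lo in range(-220,-20,20):
      kk=m&(abs(a)<55)&(b>=lo)&(b<lo+20)
      if n=='top' and kk.any(): print(lo,P[...,2][kk].max().round(),end='; ')
    print()
E
```

```text
top pin 891 [240.99660447 276.77700019 279.66557767]
-220 9.0; -200 6.0; -180 7.0; -160 5.0; -80 242.0; -60 246.0; -40 281.0; 
top eye 268 [237.54642164 241.25551448 242.71514555]
-220 232.0; -200 117.0; -180 84.0; -160 5.0; -140 6.0; -120 4.0; -60 240.0; -40 266.0; 
wrist pin 7759 [242.41190846 244.98805368 280.00833458]

wrist eye 1120 [  1.78865852 239.98452186 240.74383821]
```

>>> {"fn": "step_arm", "kwargs": {"increments": [[[0, 0, 0, 0.55, 0.01, 0, -0.5], [0, 0, 0, 0.5, 0, 0, -0.5], [0, 0, 0, 0, 0, 0, -0.5], [0, 0, 0, 0, 0, 0.5, -0.5], [0, 0, 0, 0, 0, 0.6, -0.5]]]}}

```text
clock: 32.95
eef_pos: [491.2, -278.6, 513.3]
eef_rot: [3.14, -0.0, 0.776]
wrist_force: [-0.0, -0.3, 0.5]
finger_gap: 69.8
finger_force: 0.0
```

>>> {"fn": "step_arm", "kwargs": {"increments": [[[0, 0, 0, 0, 0, 0.4, -0.5], [0, 0, 0, 0, 0, 0.22, -0.5], [0, 0, 0, 0, 0, 0, -0.5], [0, 0, 0, 0, 0, 0, -0.5]]]}}

```text
clock: 33.35
eef_pos: [491.1, -279.0, 489.3]
eef_rot: [3.141, -0.0, 0.775]
wrist_force: [-0.1, -0.4, 0.4]
finger_gap: 70.4
finger_force: 0.0
```

```bash
python3 - <<'E'
from h import *
to(491.9,-278,308)
blob(cam('wrist'),(491.9,-278),13,311,330,70)
E
```

```text
grasp [ 491.3 -279.2  309.3] rot [ 3.1406e+00 -2.0000e-04  7.7470e-01] shift units [ 0.031 -0.01   0.034] mm [ 1.2 -0.4  1.3] t 33.4 F [-0.1 -0.4  0.4] gap 70.4
636 X [-5.9  1.1  6.3] Y [-6.2 -0.4  5.7] Z [311.5 316.6 318. ]
```

>>> {"fn": "step_arm", "kwargs": {"increments": [[[0, 0, 0, 0.035, 0, 0.03, -0.5], [0, 0, 0, 0, 0, 0, 0.3], [0, 0, 0, 0, 0, 0, 1], [0, 0, 0, 0, 0, 0, 1], [0, 0, 0, 0, 0, 0, 1]]], "newtons": 25}}

```text
clock: 33.9
eef_pos: [492.1, -278.1, 487.3]
eef_rot: [3.142, -0.0, 0.774]
wrist_force: [0.7, 0.1, -0.5]
finger_gap: 41.8
finger_force: 0.0
```

>>> {"fn": "step_arm", "kwargs": {"increments": [[[0, 0, 0, 0, 0, 0, 1], [0, 0, 0, 0, 0, 0, 1], [0, 0, 0, 0, 0, 0, 1], [0, 0, 0, 0, 0, 0, 1], [0, 0, 0, 0, 0, 0, 1]]]}}

```text
clock: 34.4
eef_pos: [492.1, -278.1, 487.3]
eef_rot: [3.142, -0.0, 0.774]
wrist_force: [-0.9, -0.4, -0.1]
finger_gap: 13.6
finger_force: 25.0
```

```bash
python3 - <<'E'
from h import *
to(620.5,-202.2,350)
E
```

```text
grasp [ 492.2 -278.1  307.3] rot [ 3.1416 -0.      0.7745] shift units [ 3.621  0.888 -1.067] mm [144.8  35.5 -42.7] t 34.4 F [-0.9 -0.4 -0.1] gap 13.6
```

>>> {"fn": "step_arm", "kwargs": {"increments": [[[0, 0, 0, 0, 0, -0.4, 1], [0, 0, 0, 0, 0, -0.7, 1], [0, 0, 0, 0.5, 0.15, 0, 1], [0, 0, 0, 0.8, 0.2, 0, 1], [0, 0, 0, 0.8, 0.2, 0, 1]]]}}

```text
clock: 34.9
eef_pos: [568.2, -234.6, 531.6]
eef_rot: [3.141, -0.0, 0.774]
wrist_force: [0.5, -0.8, -0.7]
finger_gap: 13.5
finger_force: 25.0
```

>>> {"fn": "step_arm", "kwargs": {"increments": [[[0, 0, 0, 0.8, 0.2, 0, 1], [0, 0, 0, 0.5, 0.1, 0, 1], [0, 0, 0, 0.22, 0.04, 0, 1], [0, 0, 0, 0, 0, 0, 1], [0, 0, 0, 0, 0, 0, 1]]]}}

```text
clock: 35.4
eef_pos: [620.0, -202.8, 531.4]
eef_rot: [3.142, 0.0, 0.774]
wrist_force: [-0.7, -0.4, 0.8]
finger_gap: 13.4
finger_force: 25.0
```

>>> {"fn": "step_arm", "kwargs": {"increments": [[[0, 0, 0, 0, 0, 0, 1], [0, 0, 0, 0, 0, 0, 1]]]}}

```text
clock: 35.6
eef_pos: [619.9, -202.9, 531.7]
eef_rot: [3.141, -0.0, 0.774]
wrist_force: [0.1, 0.2, -0.7]
finger_gap: 13.4
finger_force: 25.0
```

```bash
python3 - <<'E'
from h import *
to(620.5,-202.2,340)
c=cam('wrist','w11.png')
blob(c,(620.5,-202.2),14,324,335,80)
blob(c,(620.5,-202.2),11,290,310)
P,m=cloud(c);d=P-np.array([620.5,-202.2,0])
k=m&(np.hypot(d[...,0],d[...,1])<30)&(abs(P[...,2]-275)<2);q=d[k];print('lug',k.sum(),np.percentile(q@X,[1,99]),np.percentile(q@Y,[1,99]))
E
```

```text
grasp [ 620.  -202.9  351.7] rot [ 3.1411e+00 -2.0000e-04  7.7350e-01] shift units [ 0.021 -0.004  0.293] mm [ 0.8 -0.2 11.7] t 35.6 F [ 0.1  0.2 -0.7] gap 13.4
75 X [1.2 4.7 5.5] Y [-7.6 -0.2  6.8] Z [330.2 333.1 334.9]
73 X [0.1 2.2 3. ] Y [-3.8 -0.3  3.5] Z [298.9 304.1 309.8]
lug 1112 [-14.80877466  17.24243904] [-11.58530067  12.29382576]
```

>>> {"fn": "step_arm", "kwargs": {"increments": [[[0, 0, 0, 0.025, -0.005, 0.25, 1], [0, 0, 0, 0, 0, 0.2, 1], [0, 0, 0, 0, 0, 0, 1], [0, 0, 0, 0, 0, 0.1, 1], [0, 0, 0, 0, 0, 0.1, 1]]]}}

```text
clock: 36.15
eef_pos: [621.1, -201.4, 505.2]
eef_rot: [3.141, -0.0, 0.774]
wrist_force: [1.2, -0.1, -0.6]
finger_gap: 13.4
finger_force: 25.0
```

>>> {"fn": "step_arm", "kwargs": {"increments": [[[0, 0, 0, 0, 0, 0, 1], [0, 0, 0, 0, 0, 0, 1]]]}}

```text
clock: 36.35
eef_pos: [621.1, -201.4, 505.4]
eef_rot: [3.142, -0.0, 0.774]
wrist_force: [-1.7, -0.1, -0.3]
finger_gap: 13.5
finger_force: 25.0
```

```bash
python3 - <<'E'
from h import *
to(620.6,-202.1,303.3)
E
```

```text
grasp [ 621.1 -201.4  325.4] rot [ 3.1415 -0.      0.7745] shift units [-0.021  0.003  0.551] mm [-0.8  0.1 22.1] t 36.4 F [-1.7 -0.1 -0.3] gap 13.5
```

>>> {"fn": "step_arm", "kwargs": {"increments": [[[0, 0, 0, -0.01, 0, 0.12, 1], [0, 0, 0, 0, 0, 0.12, 1], [0, 0, 0, 0, 0, 0.12, 1], [0, 0, 0, 0, 0, 0.1, 1], [0, 0, 0, 0, 0, 0.06, 1]]]}}

```text
clock: 36.85
eef_pos: [620.9, -201.7, 483.9]
eef_rot: [-3.141, 0.0, 0.774]
wrist_force: [-0.9, -0.3, -0.5]
finger_gap: 13.5
finger_force: 25.0
```

>>> {"fn": "step_arm", "kwargs": {"increments": [[[0, 0, 0, 0, 0, 0.025, 1], [0, 0, 0, 0, 0, 0.01, 1], [0, 0, 0, 0, 0, 0, 1]]]}}

```text
clock: 37.15
eef_pos: [620.8, -201.7, 483.3]
eef_rot: [3.141, -0.0, 0.774]
wrist_force: [-1.0, 0.5, 0.6]
finger_gap: 13.5
finger_force: 25.0
```

```bash
python3 - <<'E'
from h import *
to(620.6,-202.1,303.3)
E
```

```text
grasp [ 620.9 -201.7  303.3] rot [ 3.1413e+00 -2.0000e-04  7.7450e-01] shift units [-0.012  0.002  0.001] mm [-0.5  0.1  0. ] t 37.1 F [-1.   0.5  0.6] gap 13.5
```

Pin is down to collar height; release, back up, and verify everything numerically.

>>> {"fn": "step_arm", "kwargs": {"increments": [[[0, 0, 0, 0, 0, 0, 0.6], [0, 0, 0, 0, 0, 0, -0.3], [0, 0, 0, 0, 0, 0, -0.3], [0, 0, 0, 0, 0, 0, -0.3], [0, 0, 0, 0, 0, -0.5, -0.3]]]}}

```text
clock: 37.65
eef_pos: [621.1, -201.8, 500.7]
eef_rot: [-3.137, 0.002, 0.774]
wrist_force: [-1.2, 1.0, 0.3]
finger_gap: 47.6
finger_force: 0.0
```

>>> {"fn": "step_arm", "kwargs": {"increments": [[[0, 0, 0, 0, 0, -1, -0.3], [0, 0, 0, -0.7, 0, -0.6, -0.3], [0, 0, 0, -0.7, 0, 0, -0.3], [0, 0, 0, 0, 0, 0, -0.3], [0, 0, 0, 0, 0, 0, -0.3]]]}}

```text
clock: 38.15
eef_pos: [580.7, -241.0, 567.1]
eef_rot: [-3.141, -0.0, 0.774]
wrist_force: [-0.5, 0.6, -0.6]
finger_gap: 61.1
finger_force: 0.0
```

```bash
python3 - <<'E'
from h import *
c=cam('wrist','w12.png');e=(620.6,-202.1)
to(620.6,-202.1,303.3)
print('pin (top expected 313, collar 275-279)');blob(c,e,14,281,330,80);blob(c,e,10,309,330,80);blob(c,e,12,276,281)
print('bolt knob');blob(c,(607,-124),20,262,300,60)
print('hatch knob');blob(c,(513.4,-45.6),18,265,300,60)
t=cam('top');f=t['frame'].astype(int)
# white caps on bench (z 25-42)?
P,m=cloud(t);w=m&(P[...,2]>25)&(P[...,2]<42)&(f.min(2)>170)&(P[...,0]+P[...,1]<850)&(P[...,1]>0)
n,l,s,cc=cv2.connectedComponentsWithStats(w.astype(np.uint8))
for i in range(1,n):
    if s[i,4]>25: print(s[i,4],cc[i],P[int(cc[i][1]),int(cc[i][0])].round())
E
```

```text
grasp [ 581.  -240.6  386.7] rot [-3.141   0.      0.7744] shift units [1.379 0.006 2.086] mm [55.2  0.2 83.4] t 38.2 F [ 0.5  0.3 -0.3] gap 61.0
pin (top expected 313, collar 275-279)
226 X [-6.6 -0.9  6.6] Y [-6.  -1.3  5.9] Z [300.4 312.5 313.9]
208 X [-6.6 -1.6  6.5] Y [-6.  -1.3  5.9] Z [310.6 312.6 313.9]
131 X [-8.8  4.6 10.5] Y [-9.4 -0.  10.6] Z [276.  278.4 280.2]
bolt knob
454 X [-8.9 -1.7  6. ] Y [-9.3 -2.3  6.7] Z [269.7 278.4 280.9]
hatch knob
841 X [-11.6  -2.6   7. ] Y [-9.7 -2.1  9.2] Z [266.4 280.2 282.1]
116 [276.34482759 237.26724138] [374. 111.  35.]
37 [274.89189189 300.86486486] [190. 113.  28.]
```

```bash
python3 -c "
from h import *
print(workorder.sign_off())"
```

```text
the job is handed in; nothing more can be done
None
```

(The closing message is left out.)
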